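# Lay the gas sensor in its cradle and open its locked shutter

### The job

Get the hand-held gas sensor ready for its check: lay it on its back, face up, in the bench cradle and let go of it. Then push its lock slide fully off, and after that slide the shutter fully open, all with the sensor left lying in the cradle. Do not force the shutter against the lock, and leave the other things where they are.

Things in the scene. Friction and masses are not known exactly. Their poses are not given: they have to be found in the camera images.
- sensor: Grey gas sensor case, 36 (x) x 60 (y) x 124 mm (z, its length), 0.3-0.55 kg, black bands at both ends; starts standing on its foot. Origin: centre of the foot. +z: to the top end; -x: out of its face (shutter, lock, display); +x: out of the plain back; +-y: two plain flat sides 60 mm apart. On its back, +x points down. Centre of mass at mid length.
- sensor_mid (a point): The middle of the sensor's case: 62 mm above its foot, halfway through its width and thickness; same axes as the sensor.
- lock (a joint): Lock slide: black block 10 (sensor y) x 16 mm (sensor z), standing 16.5 mm out of the face near the top end, on a steel plate whose 10 mm wide tongue points to the foot and bars the shutter. In m: 0 to 0.003 at start (locked), slides along sensor +y to its stop at 0.020; from 0.016 up the tongue is clear. About 2.5 N friction, no spring, stays where left.
- lock_grip (a point): Point in the lock slide's black block, on its centre line, 11.5 mm out from the face (the block's outer end is 5 mm farther out); it moves with the slide. At lock 0 it lies at (-29.5, -2, 99) mm in the sensor's frame. Same axes as the sensor.
- shutter (a joint): Shutter: steel plate 32 x 46 mm over the grille in the foot half of the face, with a black grip bar 26 (sensor y) x 10 mm (sensor z) standing 16.5 mm out of the face. In m: 0 shut; slides along sensor +z (to the top end) to its stop at 0.032, fully open. About 2.5 N friction, no spring. Locked, it meets the tongue after 2 mm.
- shutter_grip (a point): Point in the shutter's black grip bar, on its centre line, 11.5 mm out from the face (the bar's outer end is 5 mm farther out); it moves with the shutter. At shutter 0 it lies at (-29.5, -8, 25) mm in the sensor's frame. Same axes as the sensor.
- cradle: Fixed aluminium bench cradle, 164 mm long (y), floor 14 mm above the worktop, 52 mm wide at the waist (room for fingers beside it), 94 mm (x) under the side stops. Black stops 14 mm high on the floor: ends 134 mm apart inside; four side stops at y +-50 mm (18 mm long), 70 mm apart inside. The sensor lies in it along y, either way round, 5 mm play a side. Origin: centre of underside.
- hex_key: Bystander, loose: black hex key 39x104x7 mm lying flat. Origin: centre of its underside.
- pliers: Bystander, loose: dark pliers 48x158x12 mm lying flat. Origin: centre of its underside.
- tin_gold: Bystander, loose: shallow gold tin 64x110x24 mm. Origin: centre of its underside.
- bolt_3: Bystander, loose: steel bolt 19x58x17 mm lying. Origin: centre of its underside.
- battery: Bystander, loose: battery cell 26 mm across, 50 mm tall, standing. Origin: centre of its underside.
- tin_open: Bystander, loose: shallow white tin 64x110x24 mm. Origin: centre of its underside.
Things that resemble listed ones, but are neither listed nor needed, are in the scene too. There is more than one size of the sensor; the job needs the middle-sized.

How it is judged:
On the way, in this order (a step that is already met when the one before it is completed fails the run):
1. the sensor lies face up in the cradle, released, with the lock still on and the shutter shut (angle between sensor's own x axis and vertical above 3.04 rad and x of sensor_mid in the frame of cradle between -0.008 and 0.008 m and y of sensor_mid in the frame of cradle between -0.008 and 0.008 m and z of sensor_mid in the frame of cradle between 0.028 and 0.036 m and contact force between the fingers and sensor below 0.1 N and value of joint lock below 0.008 m and value of joint shutter below 0.004 m), for 0.2 s.
2. the lock slide is fully off while the shutter is still shut (angle between sensor's own x axis and vertical above 3.04 rad and x of sensor_mid in the frame of cradle between -0.008 and 0.008 m and y of sensor_mid in the frame of cradle between -0.008 and 0.008 m and z of sensor_mid in the frame of cradle between 0.028 and 0.036 m and value of joint lock above 0.0175 m and value of joint shutter below 0.006 m), for 0.1 s.
3. the shutter is fully open (angle between sensor's own x axis and vertical above 3.04 rad and x of sensor_mid in the frame of cradle between -0.008 and 0.008 m and y of sensor_mid in the frame of cradle between -0.008 and 0.008 m and z of sensor_mid in the frame of cradle between 0.028 and 0.036 m and value of joint lock above 0.0165 m and value of joint shutter above 0.029 m), for 0.1 s.
At the end, for the whole second after the job is handed in: The sensor lies at rest on its back, face up (within about 6 degrees), on the cradle's floor between its stops (middle within 8 mm of the cradle's middle along both axes); its lock slide is off (at least 16.5 of 20 mm) and its shutter open (at least 29 of 32 mm) (all of step 3 and linear speed of sensor below 0.02 m/s); the robot touches nothing.
It fails at once if the shutter is forced past the lock (value of joint shutter above 0.006 m and value of joint lock below 0.01 m).
It fails at once if a bystander is moved more than 30 mm (distance of any of hex_key, pliers, tin_gold, bolt_3, battery, tin_open from where it was at the start of the episode above 0.03 m).
It also fails if it takes over 58 s, if anything falls off the work surface, if the arm or the gripper's body presses on something with over 40 N, if the wrist force passes 120 N, or if a joint passes its speed limit or range.

### The arm

A 7-joint arm with a two-finger parallel gripper is mounted at the origin on a cart in front of the work surface, level with it; the furniture and walls round the work are solid. World frame = base frame: x ahead of the robot, y to its left, z up, the work surface at z = 0. Lengths are in m, angles in rad, forces in N, time in s.
With the tool pointing down it reaches from about 0.425 to 0.925 m from the base axis. Payload 6.8 kg.
Tool frame: the origin (TCP) lies midway between the tips of the shut fingers; the grasp point (between the pads) lies 19 mm behind it; z points along the fingers, x is the direction in which the jaws open and shut, and the axes are right-handed (so a half turn about z gives the same grasp; the last joint's range is limited). The gripper opens to 85 mm and grips with 20 to 120 N. Pads are 22 mm wide; open, the fingers measure 114 mm over their backs; the gripper's body (76 mm by 85 mm) begins 54 mm behind the grasp point. The pads swing forward as they close: fully open they stand 13 mm farther back than shut.
Start: joints at [1.081, 0.477, 0.022, 1.555, -0.011, 1.109, -0.083], TCP at [0.252, -0.626, 0.231] pointing down, gripper open.
Joint ranges: [-2.96, 2.96], [-0.34, 2.1], [-1.41, 1.46], [0.24, 2.44], [-1.37, 4.51], [0.17, 1.92], [-2.96, 2.96]. Speed limits (rad/s): [2.39, 2.39, 3.14, 3.14, 3.14, 3.14, 3.14].

### API

Orientations are given as a 3x3 rotation matrix whose columns are the frame's x, y, z axes.
In Python, from plant import bot gives the robot as it stands.
- The arm moves only by the tool carry_out, never from a script. Its argument "deltas" is a list of rows, each a list of 3 entries, a list of its own where there are three numbers: the closure, from 0 (fully open) to 1 (shut), then the shift along the tool's x, y, z in mm, then the turn about the tool's z in rad. A call has exactly 8 rows; each row is the pose to reach, as a shift and turn from the pose measured when the call began, along the tool's axes at that moment; what a row does not reach only later rows make up. A row lasts 1/12 s, in which the tool goes at most 41.7 mm and 7.16 degrees, less where a joint would pass 70% of its speed; a pose out of reach is approached as far as the arm can. A call with a gripper value outside its range is refused whole. The fingers move at their own pace and stop on an object; "newtons" is the grip in N (left out, the last holds). Time passes only in rows, so rows that repeat a pose let the fingers close, or fill a call up. It gives the time, the measured TCP pose, the force and the opening at its end, in the units of the state.
- bot.state(): the state, without advancing time (a new reading comes with each control period).
- bot.get_image(name): name is "scene" or "top" or "wrist"; returns the picture (400x640x3 uint8, red, green, blue); there is no depth.
- bot.get_calibration(name): a dict with "camera_matrix" (3x3 intrinsics, pixels), "dist_coeffs" ([k1, k2, p1, p2, k3] as OpenCV has them; the pictures are not rectified), "origin" and "attitude" of the camera in the world. Camera axes: x right, y up, looking along -z (the intrinsics and any distortion apply to the point x, -y, -z); pixel columns grow to the right and rows downward; lengths in m; the calibration is good to about 2 mm. A picture is of the moment at which its call begins: read the wrist's pose just before it. get_calibration takes no time and is no camera call; for the wrist camera it gives the pose at the moment of the call.
- bot.hand_in(): hands the job in, once; it reports no verdict.
The state is a dict: "time_s": time; "joint_pos": joint angles; "joint_vel": joint speeds; "joint_torque": joint torques, N m; "tcp_pos": TCP position; "orientation": TCP orientation; "force": force on the tool from outside, world axes, zero at the start; "moment": the same for the moment, N m; "gripper_width": opening from 0.0 (shut) to 1.0 (fully open).
Only numpy, scipy, OpenCV 4.12 (cv2) and the standard library are available. Lean on these libraries where they do the work, as an engineer would, in place of code of your own. Each camera call takes 0.05 s, during which the arm holds its last target.

## Working session

There is one attempt and no reset: what is moved stays moved. The work goes in short steps, Python scripts to look and compute and a tool call to move; the robot and the scene stay as the last step left them, time stands still between calls to the robot, and variables do not carry over. Pictures are saved under pics/ and viewed, and the job is handed in when it is done.

Besides the shell and the picture viewer there is one more tool, called after "Call:" as name([rows], argument=value, ...), one row to a line, values as JSON. carry_out: Moves the arm, as the interface text tells. Its arguments: {"type":"object","properties":{"deltas":{"type":"array"},"newtons":{"type":"number"}},"required":["deltas"]}

```bash
mkdir -p pics; ls
cat > h.py <<'E'
import numpy as np, cv2
from plant import bot
def cal(n):
    c=bot.get_calibration(n); return [np.array(c[k],float) for k in("camera_matrix","dist_coeffs","origin","attitude")]
def ray(c,uv):
    K,d,o,R=c
    p=cv2.undistortPoints(np.array(uv,float).reshape(-1,1,2),K,d).reshape(-1,2)
    v=np.c_[p[:,0],-p[:,1],-np.ones(len(p))]@R.T
    return o,v
def onz(c,uv,z):
    o,v=ray(c,uv); return o+v*((z-o[2])/v[:,2])[:,None]
def proj(c,P):
    K,d,o,R=c
    q=(np.array(P,float).reshape(-1,3)-o)@R; q=q*[1,-1,-1]
    return cv2.projectPoints(q,np.zeros(3),np.zeros(3),K,d)[0].reshape(-1,2)
def snap(n,f):
    im=bot.get_image(n); cv2.imwrite('pics/'+f,im[:,:,::-1]); return im
def crop(src,f,x0,y0,x1,y1,s):
    im=cv2.imread('pics/'+src)[y0:y1,x0:x1]; im=cv2.resize(im,None,fx=s,fy=s,interpolation=cv2.INTER_CUBIC)
    st=20 
    for x in range((x0//st+1)*st,x1,st):
        cv2.putText(im,str(x),(int((x-x0)*s),10),0,.35,(0,0,255),1); cv2.line(im,(int((x-x0)*s),12),(int((x-x0)*s),18),(0,0,255),1)
    for y in range((y0//st+1)*st,y1,st):
        cv2.putText(im,str(y),(0,int((y-y0)*s)),0,.35,(0,0,255),1); cv2.line(im,(22,int((y-y0)*s)),(28,int((y-y0)*s)),(0,0,255),1)
    cv2.imwrite('pics/'+f,im)
E
python3 - <<'E'
from h import *
print(bot.state())
for n in("scene","top","wrist"):
    snap(n,n+'0.png'); print(n,bot.get_calibration(n))
E
```

```text
pics
{'time_s': 0.0, 'joint_pos': array([ 1.08086238,  0.47780478,  0.02233617,  1.55646737, -0.01150643,
        1.10931896, -0.08311272]), 'joint_vel': array([ 7.48829251e-04, -5.11045270e-04, -2.32149753e-04,  5.87801625e-05,
        1.75095501e-03, -1.34749795e-03, -4.75898995e-04]), 'joint_torque': array([ 2.55060911e-05, -5.96456516e+01,  1.60801996e+00, -2.81195408e+01,
        1.25047108e-02,  9.55811032e-03,  8.01643210e-06]), 'tcp_pos': array([ 0.25128247, -0.62582861,  0.2303158 ]), 'orientation': array([[ 3.72630565e-01, -9.27979414e-01, -8.18058399e-04],
       [-9.27977899e-01, -3.72631439e-01,  1.68200780e-03],
       [-1.86570289e-03,  1.32372599e-04, -9.99998251e-01]]), 'force': array([-0.0511435 ,  0.31798373,  0.08112737]), 'moment': array([-0.00712379, -0.06200491, -0.01606233]), 'gripper_width': 0.9982469732448815}
scene {'camera_matrix': array([[435.83446023,   0.        , 316.23406496],
       [  0.        , 435.83446023, 203.69379834],
       [  0.        ,   0.        ,   1.        ]]), 'dist_coeffs': array([-0.00816801,  0.        ,  0.        ,  0.        ,
[... 491 characters left out ...]
]), 'origin': array([0.46902706, 0.22521539, 1.08041795]), 'attitude': array([[ 0.01171623,  0.99819415, -0.05891664],
       [-0.99992251,  0.01144786, -0.00489046],
       [-0.00420716,  0.05896938,  0.99825093]])}
wrist {'camera_matrix': array([[278.21541688,   0.        , 320.16008193],
       [  0.        , 278.21541688, 196.38716792],
       [  0.        ,   0.        ,   1.        ]]), 'dist_coeffs': array([-0.03743926,  0.        ,  0.        ,  0.        ,  0.        ]), 'origin': array([ 0.31924917, -0.59874853,  0.37286102]), 'attitude': array([[ 0.37198767,  0.88843774,  0.26889319],
       [-0.92823619,  0.35655472,  0.10604859],
       [-0.00165757, -0.28904516,  0.95731403]])}
```

View pics/scene0.png

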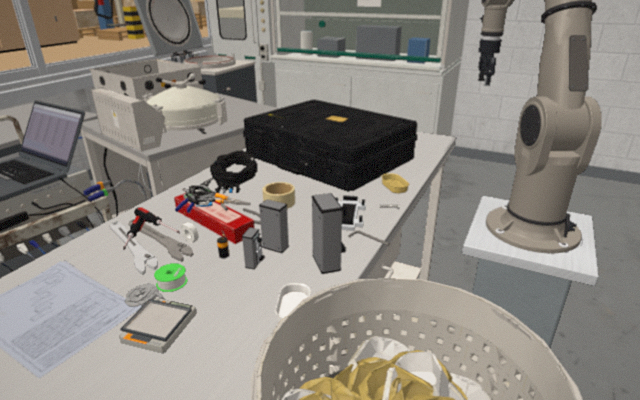

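View pics/top0.png

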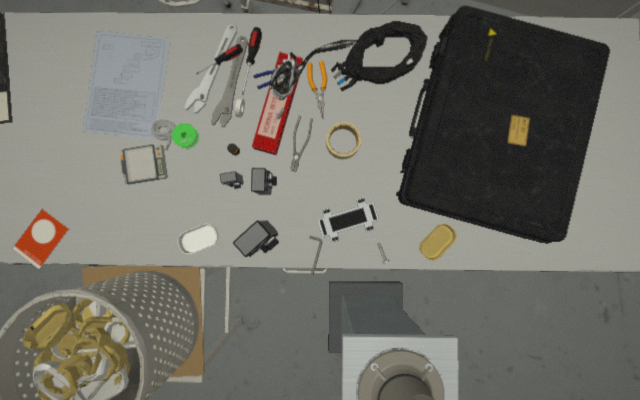

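View pics/wrist0.png

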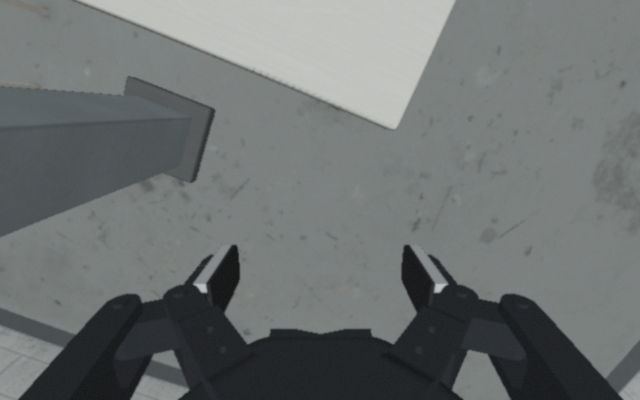

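The wrist view shows only the floor. The top view shows three sensor-like cases at about (231,180), (263,181) and (256,238), and the cradle at (348,219). Next I'll enlarge those areas.

Run:
```python
from h import *
crop('top0.png','t1.png',170,130,330,270,5)
crop('top0.png','t2.png',300,180,460,270,5)
crop('scene0.png','s1.png',210,160,370,290,5)
c=cal('top')
print(onz(c,[(231,180),(263,181),(256,238),(348,219)],0.0))
```

```text
[[0.57747071 0.47855875 0.        ]
 [0.57563674 0.38787086 0.        ]
 [0.41505322 0.40428138 0.        ]
 [0.47124697 0.14698366 0.        ]]
```

View pics/t1.png

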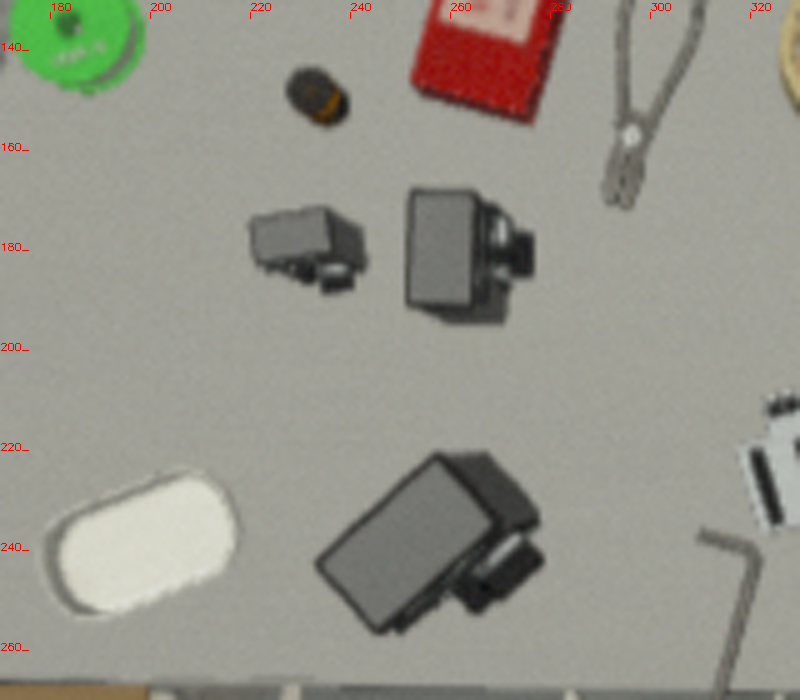

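View pics/t2.png

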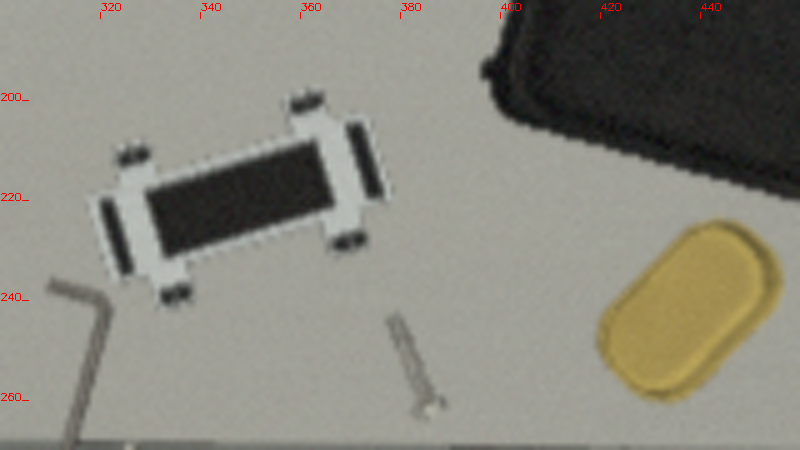

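View pics/s1.png

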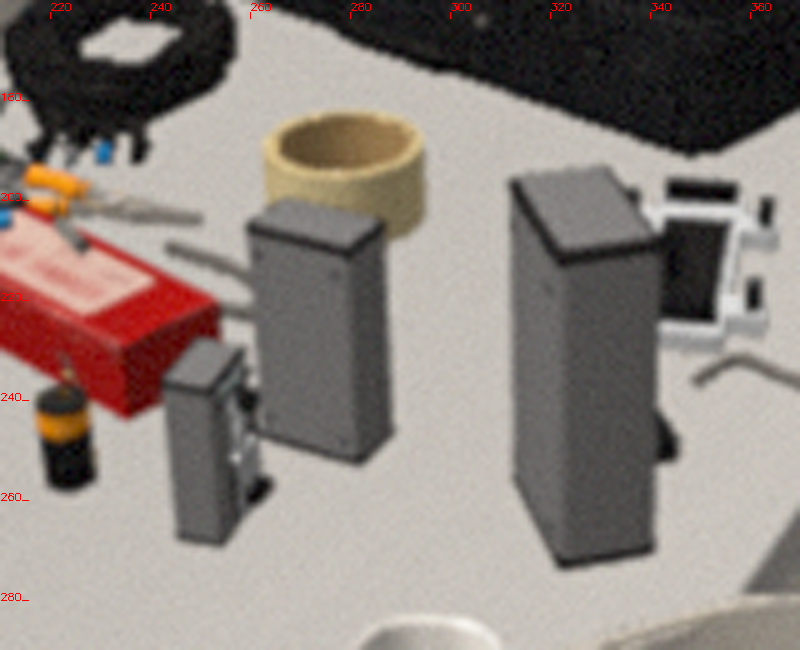

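The middle-sized sensor has top corners at about (252,168), (264,168), (264,191) and (252,191), and its face points to the image right (world -y). The cradle's side stops are at (327,211), (361,201), (369,228) and (335,239). I'll turn these into positions and check the sizes.

Run:
```python
from h import *
c=cal('top')
s=lambda L,x0,y0:[(x/5+x0-0.1,y/5+y0-0.1) for x,y in L]
P=onz(c,s([(411,188),(473,190),(471,306),(407,306)],170,130),.124)
print(P, P.mean(0),[np.linalg.norm(P[i]-P[i-1]) for i in range(4)])
for nm,L in(('small',[(251,216),(326,207),(332,252),(257,266)]),('large',[(437,455),(495,524),(378,632),(317,563)])):
    Q=onz(c,s(L,170,130),.124); print(nm,[round(np.linalg.norm(Q[i]-Q[i-1]),4) for i in range(4)])
C=onz(c,s([(133,155),(306,101),(348,240),(176,293)],300,180),.028)
print('stops',C,C.mean(0),[np.linalg.norm(C[i]-C[i-1]) for i in range(4)])
E_=onz(c,s([(116,237),(365,160)],300,180),.028); print('ends',E_,E_.mean(0)); d=E_[1]-E_[0]; print(np.linalg.norm(d),np.degrees(np.arctan2(d[1],d[0])))
d=C[1]-C[0]+C[2]-C[3];print(np.degrees(np.arctan2(d[1],d[0])))
# scene: sensor
c2=cal('scene')
t=lambda L:[(x/5+210-.1,y/5+160-.1) for x,y in L]
Z=onz(c2,t([(249,227),(349,253),(384,217),(286,200)]),.124); print(Z,Z.mean(0))
B=onz(c2,t([(359,464),(392,432),(260,433)]),0); print(B)
print(proj(c2,P))
```

```text
[[0.5970886  0.39726341 0.124     ]
 [0.59641713 0.3661129  0.124     ]
 [0.53810213 0.36593696 0.124     ]
 [0.53773883 0.39795281 0.124     ]] [0.56733667 0.38181652 0.124     ] [np.float64(0.05935377007811459), np.float64(0.031157742680533597), np.float64(0.05831526898184422), np.float64(0.03201791047352512)]
small [np.float64(0.0254), np.float64(0.0379), np.float64(0.0229), np.float64(0.0382)]
large [np.float64(0.0797), np.float64(0.0449), np.float64(0.0785), np.float64(0.0458)]
stops [[0.49264351 0.20801475 0.028     ]
 [0.52333485 0.11347975 0.028     ]
 [0.4476093  0.09014878 0.028     ]
 [0.41770204 0.18378023 0.028     ]] [0.47032242 0.14885588 0.028     ] [np.float64(0.07876252226905647), np.float64(0.09939228040120224), np.float64(0.07923820652161745), np.float64(0.09829187664554327)]
ends [[0.44776597 0.21682804 0.028     ]
 [0.49137444 0.08102479 0.028     ]] [0.4695702  0.14892642 0.028     ]
0.14263317300347556 -72.19739422816532
-72.14896165192332
[[0.59347752 0.40208969 0.124     ]
 [0.53716518 0.40350787 0.124     ]
 [0.54120872 0.36473393 0.124     ]
 [0.59322991 0.37018348 0.124     ]] [0.56627033 0.38512874 0.124     ]
[[ 5.43501813e-01  3.94515168e-01 -1.11022302e-16]
 [ 5.43590154e-01  3.62107625e-01  0.00000000e+00]
 [ 6.02996960e-01  3.92663320e-01  0.00000000e+00]]
[[259.56011976 204.15615475]
 [266.90476226 198.96842348]
 [287.56650944 203.76893492]
 [280.73225827 209.44087676]]
```

Sizes agree: the middle case measures 59 x 32 mm, and the cradle's stops are 99 mm apart. The sensor is at about (0.567, 0.382) and the cradle centre at (0.470, 0.149), with its long axis at -72°. Next I'll work out the first moves.

```bash
cat >> h.py <<'E'
def go(*targets):
    """targets: (x,y,z,yawdeg) -> shift mm in tool axes, turn rad from the present pose"""
    s=bot.state(); R=np.array(s['orientation']); p=np.array(s['tcp_pos'])
    yaw0=np.degrees(np.arctan2(R[1,0],R[0,0]))
    print('t',round(s['time_s'],2),'tcp',p.round(4),'yaw',yaw0.round(2),'z',R[:,2].round(4),'F',np.round(s['force'],1),'w',round(s['gripper_width'],3))
    for t in targets:
        d=R.T@(np.array(t[:3])-p)*1000
        tr=-((t[3]-yaw0+180)%360-180)*np.pi/180
        print(t,'->',d.round(1),round(tr,3))
E
python3 - <<'E'
from h import *
go((.42,-.1,.30,-20),(.567,.34,.28,0))
E
```

```text
t 0.15 tcp [ 0.2513 -0.626   0.2305] yaw -68.13 z [-6.0e-04  1.3e-03 -1.0e+00] F [0.  1.5 1.1] w 0.995
(0.42, -0.1, 0.3, -20) -> [-425.4 -352.5  -68.9] -0.84
(0.567, 0.34, 0.28, 0) -> [-778.9 -652.8  -48.4] -1.189
```

Call:
carry_out([
  [0, [-20, 0, -35], -0.1],
  [0, [-40, -10, -70], -0.2],
  [0, [-65, -35, -90], -0.3],
  [0, [-95, -62, -95], -0.4],
  [0, [-127, -88, -95], -0.5],
  [0, [-159, -115, -95], -0.6],
  [0, [-191, -141, -95], -0.7],
  [0, [-223, -167, -95], -0.75],
])

```text
time_s: 0.82
tcp_pos: [0.3233, -0.3548, 0.3257]
orientation: [[0.907, -0.42, -0.001], [-0.42, -0.907, 0.001], [-0.001, -0.001, -1.0]]
force: [1.3, 0.1, 0.0]
gripper_width: 0.999
```

Run:
```python
from h import *
go((.47,-.1,.325,-20),(.567,.34,.28,0))
```

```text
t 0.82 tcp [ 0.3233 -0.3548  0.3257] yaw -24.86 z [-8.0e-04  1.1e-03 -1.0e+00] F [1.3 0.1 0. ] w 0.999
(0.47, -0.1, 0.325, -20) -> [  25.9 -292.9    0.9] -0.085
(0.567, 0.34, 0.28, 0) -> [ -71.  -732.8   46.3] -0.434
```

Call:
carry_out([
  [0, [4, -38, 0], -0.05],
  [0, [8, -76, 0], -0.1],
  [0, [12, -114, 0], -0.15],
  [0, [14, -152, 0], -0.2],
  [0, [14, -190, 0], -0.25],
  [0, [12, -229, 0], -0.3],
  [0, [8, -268, 0], -0.35],
  [0, [2, -308, 0], -0.434],
])

```text
time_s: 1.48
tcp_pos: [0.4549, -0.0747, 0.3259]
orientation: [[1.0, 0.002, -0.001], [0.002, -1.0, 0.001], [-0.001, -0.001, -1.0]]
force: [-0.3, -0.6, 0.1]
gripper_width: 0.999
```

Run:
```python
from h import *
go((.54,.34,.28,0))
```

```text
t 1.48 tcp [ 0.4549 -0.0747  0.3259] yaw 0.1 z [-7.e-04  8.e-04 -1.e+00] F [-0.3 -0.6  0.1] w 0.999
(0.54, 0.34, 0.28, 0) -> [  85.9 -414.5   46.2] 0.002
```

Call:
carry_out([
  [0, [2, -35, 0], 0],
  [0, [4, -75, 5], 0],
  [0, [8, -115, 10], 0],
  [0, [12, -150, 15], 0],
  [0, [15, -180, 20], 0],
  [0, [15, -200, 26], 0],
  [0, [15, -205, 26], 0],
  [0, [15, -205, 26], 0],
])

```text
time_s: 2.15
tcp_pos: [0.4689, 0.1318, 0.2997]
orientation: [[1.0, 0.005, -0.002], [0.005, -1.0, 0.001], [-0.002, -0.001, -1.0]]
force: [0.3, 0.3, 0.7]
gripper_width: 1.0
```

Run:
```python
from h import *
go((.565,.34,.28,0)); c=cal('wrist'); snap('wrist','w1.png'); np.save('w1.npy',np.array(c,dtype=object),allow_pickle=True)
```

```text
t 2.15 tcp [0.4689 0.1318 0.2997] yaw 0.29 z [-0.0018  0.0011 -1.    ] F [0.3 0.3 0.7] w 1.0
(0.565, 0.34, 0.28, 0) -> [  97.2 -207.7   19.8] 0.005
```

View pics/w1.png

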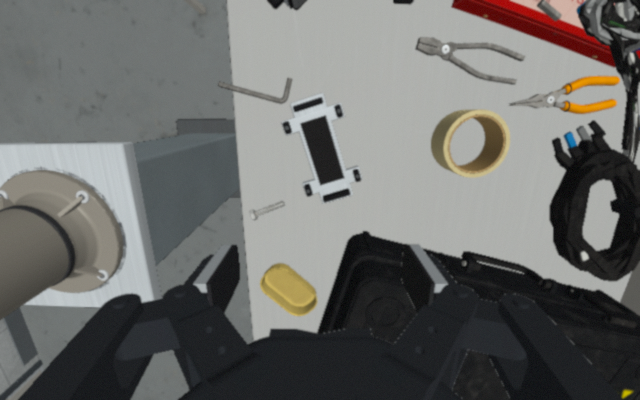

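The wrist view shows the cradle centred near (322,147) with its end stops near (310,104) and (335,195). I'll enlarge it for measurement.

Run:
```python
from h import *
crop('w1.png','w1c.png',270,85,375,210,6)
```

```text
(no output)
```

View pics/w1c.png

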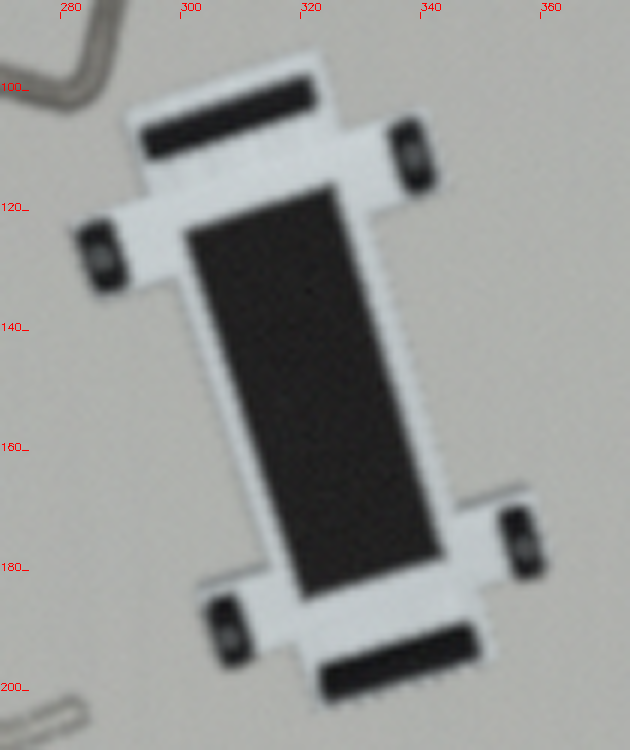

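Call:
carry_out([
  [0, [20, -36, 3], 0],
  [0, [40, -72, 6], 0],
  [0, [58, -108, 9], 0],
  [0, [75, -140, 12], 0],
  [0, [88, -165, 15], 0],
  [0, [96, -185, 20], 0],
  [0, [97, -190, 20], 0],
  [0, [97, -190, 20], 0],
])

```text
time_s: 2.87
tcp_pos: [0.5662, 0.3201, 0.2792]
orientation: [[1.0, 0.003, -0.002], [0.003, -1.0, -0.0], [-0.002, 0.0, -1.0]]
force: [-0.2, 1.0, -0.2]
gripper_width: 1.002
```

Run:
```python
from h import *
go((.565,.34,.28,0)); c=cal('wrist'); snap('wrist','w2.png'); np.save('w2.npy',np.array(c,dtype=object),allow_pickle=True)
```

```text
t 2.87 tcp [0.5662 0.3201 0.2792] yaw 0.15 z [-2.5e-03 -1.0e-04 -1.0e+00] F [-0.2  1.  -0.2] w 1.002
(0.565, 0.34, 0.28, 0) -> [ -1.1 -19.9  -0.8] 0.003
```

View pics/w2.png

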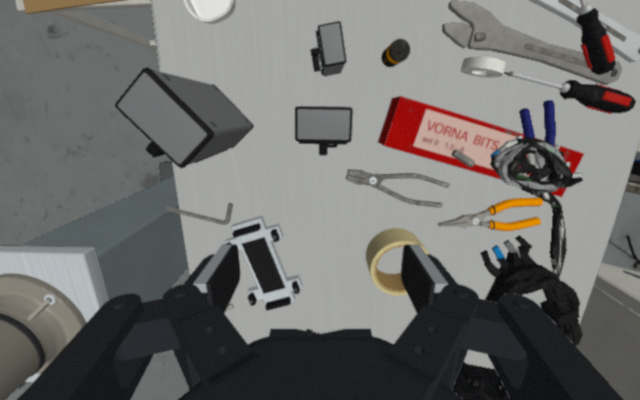

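The sensor's top is at about (323,125), face down in the image (world -y). I'll enlarge it for the corners.

Run:
```python
from h import *
crop('w2.png','w2c.png',280,90,370,170,8)
c=list(np.load('w1.npy',allow_pickle=True))
c=[np.array(a,float) for a in c]
s=lambda L:[(x/6+270-.1,y/6+85-.1) for x,y in L]
C=onz(c,s([(101,257),(413,155),(521,542),(229,631)]),.028); print(C,C.mean(0),[np.linalg.norm(C[i]-C[i-1]).round(4) for i in range(4)])
d=C[2]-C[1]+C[3]-C[0];print(np.degrees(np.arctan2(d[1],d[0])))
E_=onz(c,s([(229,118),(400,662)]),.028); d=E_[1]-E_[0]; print(E_.mean(0),np.linalg.norm(d),np.degrees(np.arctan2(d[1],d[0])))
```

```text
[[0.41927481 0.18461336 0.028     ]
 [0.49418079 0.20862963 0.028     ]
 [0.52371809 0.11467882 0.028     ]
 [0.44952878 0.09091745 0.028     ]] [0.47167562 0.14970981 0.028     ] [np.float64(0.0985), np.float64(0.0787), np.float64(0.0985), np.float64(0.0779)]
-72.3261720943904
[0.4720894  0.14982666 0.028     ] 0.14084365379085698 -72.11640756979926
```

View pics/w2c.png

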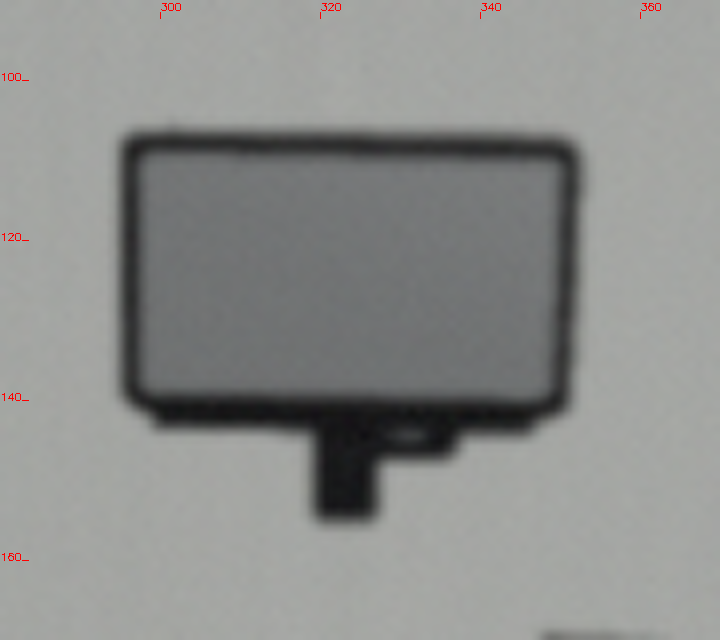

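Run:
```python
from h import *
c=[np.array(a,float) for a in np.load('w2.npy',allow_pickle=True)]
s=lambda L:[(x/8+280-.1,y/8+90-.1) for x,y in L]
P=onz(c,s([(124,133),(577,139),(565,410),(127,408)]),.124); print(P,P.mean(0),[np.linalg.norm(P[i]-P[i-1]).round(4) for i in range(4)])
go((*P.mean(0)[:2],.17,0),(*P.mean(0)[:2],.081,0))
```

```text
[[0.53982259 0.39977108 0.124     ]
 [0.59770297 0.39916266 0.124     ]
 [0.59724409 0.36489588 0.124     ]
 [0.53945079 0.36502758 0.124     ]] [0.56855511 0.3822143  0.124     ] [np.float64(0.0347), np.float64(0.0579), np.float64(0.0343), np.float64(0.0578)]
t 2.92 tcp [0.5663 0.3189 0.2796] yaw 0.08 z [-1.8e-03 -8.0e-04 -1.0e+00] F [-0.4 -0.   0.4] w 1.0
(np.float64(0.5685551106883948), np.float64(0.3822143014675861), 0.17, 0) -> [  2.6 -63.5 109.6] 0.001
(np.float64(0.5685551106883948), np.float64(0.3822143014675861), 0.081, 0) -> [  2.7 -63.5 198.6] 0.001
```

Call:
carry_out([
  [0, [3, -32, 20], 0],
  [0, [3, -63, 50], 0],
  [0, [3, -63, 85], 0],
  [0, [3, -63, 120], 0],
  [0, [3, -63, 150], 0],
  [0, [3, -63, 180], 0],
  [0, [3, -63, 198], 0],
  [0, [3, -63, 198], 0],
])

```text
time_s: 3.58
tcp_pos: [0.5679, 0.3764, 0.0775]
orientation: [[1.0, -0.001, -0.007], [-0.001, -1.0, -0.007], [-0.007, 0.007, -1.0]]
force: [-0.7, -0.8, -0.4]
gripper_width: 1.002
```

Call:
carry_out([
  [0.2, [0, 0, 0], 0],
  [0.4, [0, 0, 0], 0],
  [0.6, [0, 0, 0], 0],
  [0.6, [0, 0, 0], 0],
  [0.6, [0, 0, 0], 0],
  [0.6, [0, 0, 0], 0],
  [0.6, [0, 0, 0], 0],
  [0.6, [0, 0, 0], 0],
], newtons=40)

```text
time_s: 4.25
tcp_pos: [0.569, 0.3763, 0.0793]
orientation: [[1.0, -0.002, -0.004], [-0.002, -1.0, -0.007], [-0.004, 0.007, -1.0]]
force: [-0.8, -2.8, 7.6]
gripper_width: 0.697
```

Run:
```python
from h import *
go((.54,.20,.11,0),(.54,.20,.081,0)); snap('wrist','w3.png');
```

```text
t 4.25 tcp [0.569  0.3763 0.0793] yaw -0.1 z [-0.0041 -0.0072 -1.    ] F [-0.8 -2.8  7.6] w 0.697
(0.54, 0.2, 0.11, 0) -> [-28.8 176.5 -29.3] -0.002
(0.54, 0.2, 0.081, 0) -> [-28.7 176.3  -0.3] -0.002
```

View pics/w3.png

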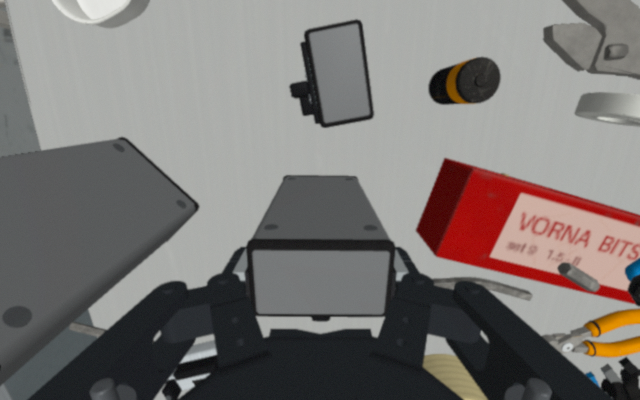

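Gripped at 59 mm opening with the case upright between the pads. I'll lift it and carry it to clear worktop.

Call:
carry_out([
  [0.7, [0, 0, -15], 0],
  [0.7, [-3, 15, -30], 0],
  [0.7, [-8, 45, -30], 0],
  [0.7, [-14, 80, -30], 0],
  [0.7, [-20, 115, -30], 0],
  [0.7, [-24, 145, -30], 0],
  [0.7, [-24, 161, -30], 0],
  [0.7, [-24, 161, -30], 0],
])

```text
time_s: 4.97
tcp_pos: [0.5452, 0.2097, 0.1108]
orientation: [[1.0, -0.007, -0.005], [-0.007, -1.0, -0.012], [-0.005, 0.012, -1.0]]
force: [-1.0, -0.6, -4.7]
gripper_width: 0.698
```

Run:
```python
from h import *
go((.545,.215,.080,0)); snap('scene','s3.png'); crop('s3.png','s3c.png',210,150,410,290,4)
```

```text
t 4.97 tcp [0.5452 0.2097 0.1108] yaw -0.41 z [-0.0047 -0.0115 -0.9999] F [-1.  -0.6 -4.7] w 0.698
(0.545, 0.215, 0.08, 0) -> [-0.1 -5.6 30.7] -0.007
```

View pics/s3c.png

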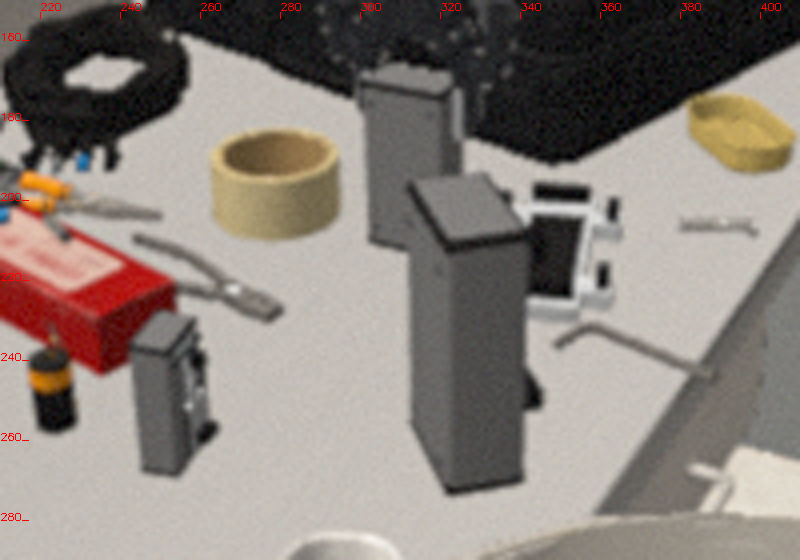

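Call:
carry_out([
  [0.7, [0, -5, 15], 0],
  [0.7, [0, -5, 27], 0],
  [0.7, [0, -5, 31], 0],
  [0.7, [0, -5, 32], 0],
  [0.7, [0, -5, 32], 0],
  [0.7, [0, -11, 32], 0],
  [0.7, [0, -17, 32], 0],
  [0.7, [0, -25, 32], 0],
], newtons=20)

```text
time_s: 5.68
tcp_pos: [0.5443, 0.2369, 0.08]
orientation: [[1.0, -0.005, -0.006], [-0.005, -1.0, -0.013], [-0.006, 0.013, -1.0]]
force: [-7.4, -6.4, 18.2]
gripper_width: 0.697
```

Run:
```python
from h import *
go((.545,.300,.078,0)); snap('scene','s4.png'); crop('s4.png','s4c.png',260,150,360,240,7);snap('wrist','w4.png')
```

```text
t 5.68 tcp [0.5443 0.2369 0.08  ] yaw -0.3 z [-0.0057 -0.0132 -0.9999] F [-7.4 -6.4 18.2] w 0.697
(0.545, 0.3, 0.078, 0) -> [  0.3 -63.1   1.1] -0.005
```

View pics/s4c.png

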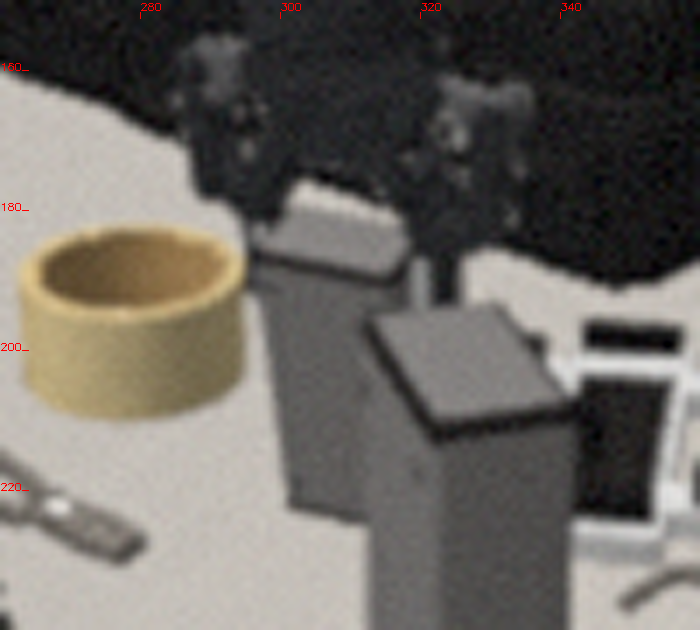

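View pics/w4.png

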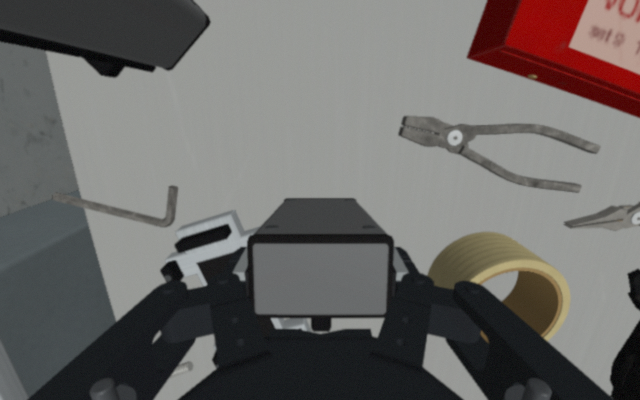

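The back face has shortened from 62 to 37 pixel rows, so the case is pivoting backwards between the pads on its rear foot edge. I'll carry on along the arc.

Call:
carry_out([
  [0.7, [0, -10, 0], 0],
  [0.7, [0, -20, 1], 0],
  [0.7, [0, -38, 5], 0],
  [0.7, [0, -55, 13], 0],
  [0.7, [0, -70, 24], 0],
  [0.7, [0, -80, 34], 0],
  [0.7, [0, -88, 44], 0],
  [0.7, [0, -88, 44], 0],
])

```text
time_s: 6.45
tcp_pos: [0.5431, 0.3334, 0.0346]
orientation: [[1.0, 0.004, -0.004], [0.004, -1.0, -0.005], [-0.004, 0.005, -1.0]]
force: [-0.4, 3.0, 0.1]
gripper_width: 0.697
```

Run:
```python
from h import *
go((.545,.339,.01,0)); snap('scene','s5.png'); crop('s5.png','s5c.png',240,150,360,250,6);snap('wrist','w5.png')
```

```text
t 6.45 tcp [0.5431 0.3334 0.0346] yaw 0.2 z [-0.004  -0.0046 -1.    ] F [-0.4  3.   0.1] w 0.697
(0.545, 0.339, 0.01, 0) -> [ 2.  -5.7 24.5] 0.004
```

View pics/s5c.png

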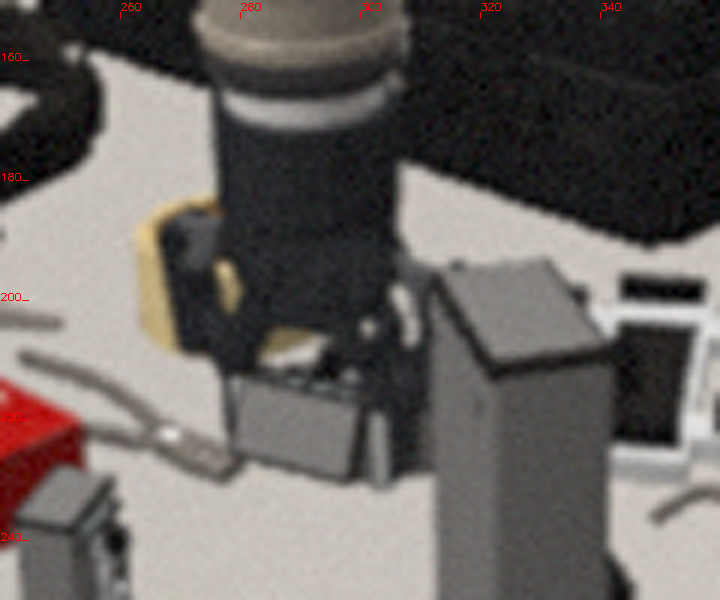

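View pics/w5.png

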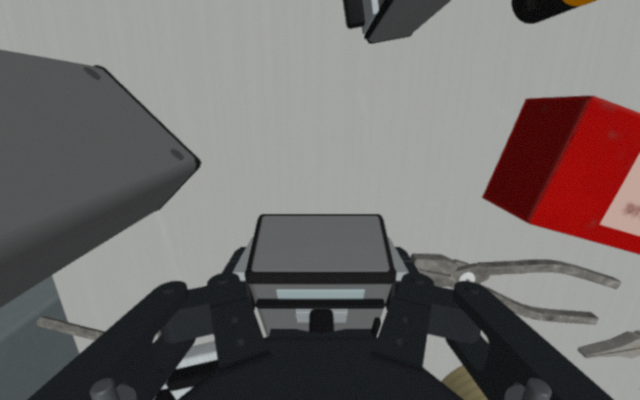

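Run:
```python
from h import *
print(onz(cal('top'),[(293,171),(296,157)],.01))
c=cal('wrist');print(onz(c,[(416,258),(430,275),(416,272)],.01))
```

```text
[[0.60373445 0.30277447 0.01      ]
 [0.64338122 0.29496839 0.01      ]]
[[0.60707479 0.30979924 0.01      ]
 [0.61828497 0.29648619 0.01      ]
 [0.60826221 0.29892693 0.01      ]]
```

Tilted about 70°. The pliers (y ≤ 0.31) are clear of the fingers. I'll finish the arc and open.

Call:
carry_out([
  [0.7, [0, -4, 7], 0],
  [0.7, [0, -8, 15], 0],
  [0.7, [0, -11, 22], 0],
  [0.7, [0, -13, 28], 0],
  [0.7, [0, -13, 28], 0],
  [0.4, [0, -13, 28], 0],
  [0, [0, -13, 28], 0],
  [0, [0, -13, 28], 0],
])

```text
time_s: 7.22
tcp_pos: [0.5428, 0.3417, 0.0059]
orientation: [[1.0, 0.0, -0.006], [0.0, -1.0, -0.01], [-0.006, 0.01, -1.0]]
force: [-0.2, -0.3, -1.1]
gripper_width: 0.952
```

Call:
carry_out([
  [0, [0, 0, 0], 0],
  [0, [0, 0, -15], 0],
  [0, [0, 0, -45], 0],
  [0, [0, 0, -80], 0],
  [0, [0, 25, -115], 0],
  [0, [0, 55, -150], 0],
  [0, [0, 75, -180], 0],
  [0, [0, 85, -180], 0],
])

```text
time_s: 7.88
tcp_pos: [0.5475, 0.2571, 0.1946]
orientation: [[1.0, -0.003, 0.004], [-0.003, -1.0, -0.007], [0.004, 0.007, -1.0]]
force: [1.1, 0.9, -0.3]
gripper_width: 1.003
```

Run:
```python
from h import *
go((.545,.303,.02,0)); c=cal('wrist'); np.save('w6.npy',np.array(c,dtype=object));snap('wrist','w6.png')
```

```text
t 7.88 tcp [0.5475 0.2571 0.1946] yaw -0.18 z [ 0.0038 -0.0072 -1.    ] F [ 1.1  0.9 -0.3] w 1.003
(0.545, 0.303, 0.02, 0) -> [ -3.3 -47.2 174.3] -0.003
```

View pics/w6.png

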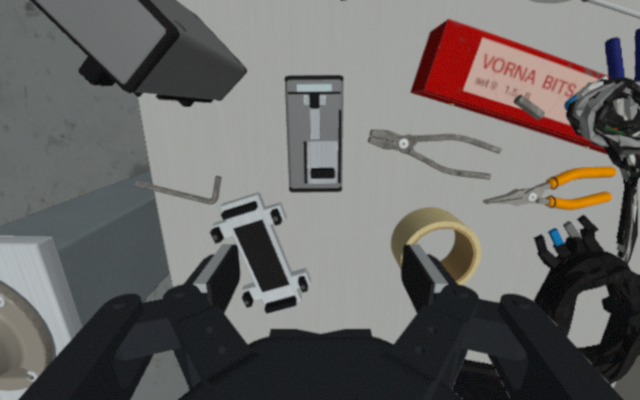

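It now lies face up, top end towards +y (image top), at about (314,133), with the lock block at (314,100) and the shutter bar at (322,173). I'll enlarge it.

Run:
```python
from h import *
crop('w6.png','w6c.png',275,65,355,200,5)
```

```text
(no output)
```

View pics/w6c.png

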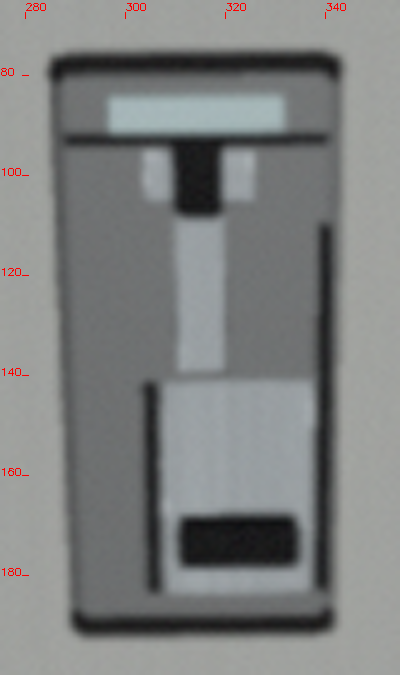

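Run:
```python
from h import *
c=[np.array(a,float) for a in np.load('w6.npy',allow_pickle=True)]
s=lambda L:[(x/5+275-.1,y/5+65-.1) for x,y in L]
P=onz(c,s([(51,56),(341,56),(332,630),(73,630)]),.036); print(P,P.mean(0),[np.linalg.norm(P[i]-P[i-1]).round(4) for i in range(4)])
d=P[0]+P[1]-P[2]-P[3]; yaw=np.degrees(np.arctan2(d[1],d[0]))-90; print(yaw)
L=onz(c,s([(197,178)]),.0525);S=onz(c,s([(239,541)]),.0525);print(L,S)
m=P.mean(0); go((m[0],m[1],.05,yaw),(m[0],m[1],.012,yaw))
```

```text
[[0.5128513  0.36528546 0.036     ]
 [0.5710407  0.36505361 0.036     ]
 [0.57132327 0.24511186 0.036     ]
 [0.51311228 0.24541691 0.036     ]] [0.54208189 0.30521696 0.036     ] [np.float64(0.1199), np.float64(0.0582), np.float64(0.1199), np.float64(0.0582)]
0.12986484130897225
[[0.54216821 0.34120798 0.0525    ]] [[0.55021644 0.26927892 0.0525    ]]
t 7.93 tcp [0.5469 0.255  0.1916] yaw -0.28 z [ 0.001  -0.0097 -1.    ] F [-0.3 -1.8  0.1] w 0.999
(np.float64(0.542081887161406), np.float64(0.30521696195872017), 0.05, np.float64(0.12986484130897225)) -> [ -5.2 -51.6 141.1] -0.007
(np.float64(0.542081887161406), np.float64(0.30521696195872017), 0.012, np.float64(0.12986484130897225)) -> [ -5.2 -51.9 179.1] -0.007
```

Call:
carry_out([
  [0, [-5, -30, 25], 0],
  [0, [-5, -51, 60], 0],
  [0, [-5, -51, 100], 0],
  [0, [-5, -51, 130], 0],
  [0, [-5, -51, 160], 0],
  [0, [-5, -52, 180], 0],
  [0, [-5, -52, 187], 0],
  [0, [-5, -52, 187], 0],
])

```text
time_s: 8.6
tcp_pos: [0.5406, 0.3049, 0.0021]
orientation: [[1.0, -0.004, -0.003], [-0.004, -1.0, -0.011], [-0.003, 0.011, -1.0]]
force: [-0.2, -0.2, 0.2]
gripper_width: 1.0
```

Run:
```python
from h import *
go((.542,.305,.004,0.1))
```

```text
t 8.6 tcp [0.5406 0.3049 0.0021] yaw -0.23 z [-0.0026 -0.0114 -0.9999] F [-0.2 -0.2  0.2] w 1.0
(0.542, 0.305, 0.004, 0.1) -> [ 1.4 -0.1 -1.9] -0.006
```

Call:
carry_out([
  [0.4, [1, 0, -2], 0],
  [0.7, [1, 0, -2], 0],
  [0.7, [1, 0, -2], 0],
  [0.7, [1, 0, -2], 0],
  [0.7, [1, 0, -15], 0],
  [0.7, [1, 0, -35], 0],
  [0.7, [1, 0, -55], 0],
  [0.7, [1, 0, -65], 0],
], newtons=60)

```text
time_s: 9.27
tcp_pos: [0.5425, 0.3061, 0.0701]
orientation: [[1.0, -0.004, -0.0], [-0.004, -1.0, -0.01], [-0.0, 0.01, -1.0]]
force: [0.2, 0.1, -4.1]
gripper_width: 0.698
```

Run:
```python
from h import *
go((.4717,.1498,.07,17.8)); snap('wrist','w7.png')
```

```text
t 9.27 tcp [0.5425 0.3061 0.0701] yaw -0.24 z [-3.000e-04 -1.010e-02 -9.999e-01] F [ 0.2  0.1 -4.1] w 0.698
(0.4717, 0.1498, 0.07, 17.8) -> [-70.2 156.6   1.7] -0.315
```

View pics/w7.png

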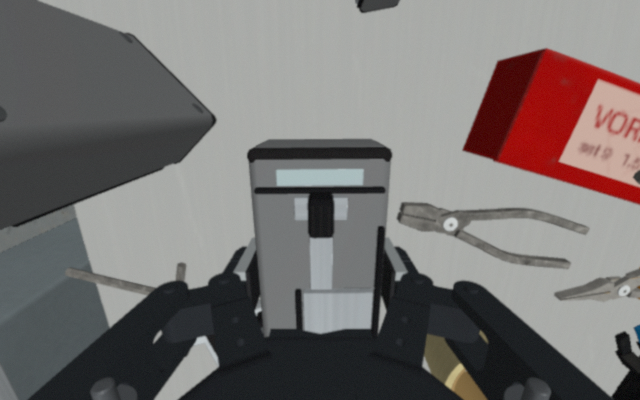

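Gripped at 59 mm opening, lifted and roughly level. I'll carry it over the cradle and turn it.

Call:
carry_out([
  [0.7, [-8, 18, 0], -0.04],
  [0.7, [-20, 45, 0], -0.1],
  [0.7, [-35, 75, 0], -0.16],
  [0.7, [-48, 105, 0], -0.22],
  [0.7, [-60, 132, 0], -0.27],
  [0.7, [-67, 150, 0], -0.3],
  [0.7, [-70, 157, 0], -0.315],
  [0.7, [-70, 157, 0], -0.315],
])

```text
time_s: 9.98
tcp_pos: [0.4717, 0.1474, 0.0721]
orientation: [[0.953, 0.303, 0.0], [0.303, -0.953, -0.011], [-0.003, 0.011, -1.0]]
force: [-1.0, -0.4, -4.1]
gripper_width: 0.693
```

Run:
```python
from h import *
go((.4717,.1498,.04,17.8),(.4717,.1498,.018,17.8)); c=cal('wrist'); np.save('w8.npy',np.array(c,dtype=object));snap('wrist','w8.png'); snap('top','t8.png'); crop('t8.png','t8c.png',300,170,400,260,6)
```

```text
t 9.98 tcp [0.4717 0.1474 0.0721] yaw 17.65 z [ 2.000e-04 -1.110e-02 -9.999e-01] F [-1.  -0.4 -4.1] w 0.693
(0.4717, 0.1498, 0.04, 17.8) -> [ 0.8 -2.6 32. ] -0.003
(0.4717, 0.1498, 0.018, 17.8) -> [ 0.9 -2.9 54. ] -0.003
```

View pics/w8.png

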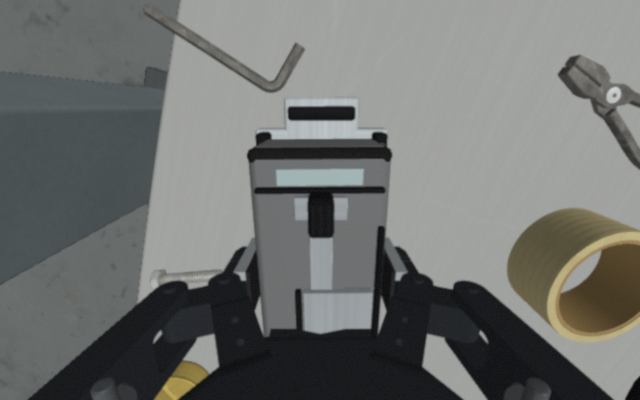

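View pics/t8c.png

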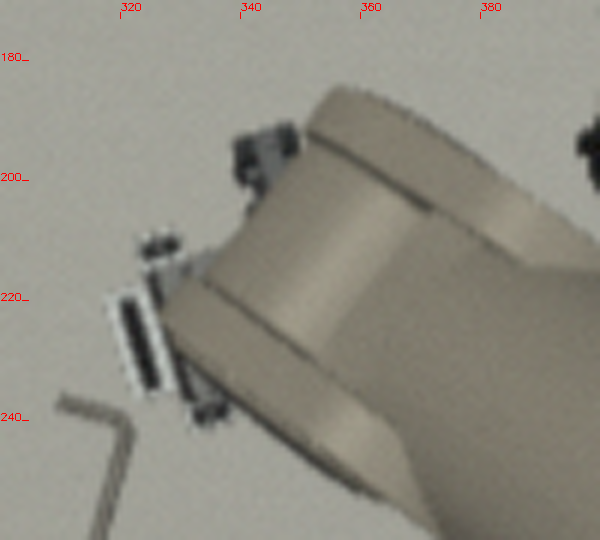

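Seen from the wrist, the sensor's centre line (320) matches the end stop (321) and the side stops (322). I'll lower it most of the way.

Call:
carry_out([
  [0.7, [1, -2, 8], -0.003],
  [0.7, [1, -3, 18], -0.003],
  [0.7, [1, -3, 28], -0.003],
  [0.7, [1, -3, 36], -0.003],
  [0.7, [1, -3, 42], -0.003],
  [0.7, [1, -3, 46], -0.003],
  [0.7, [1, -3, 46], -0.003],
  [0.7, [1, -3, 46], -0.003],
])

```text
time_s: 10.75
tcp_pos: [0.4733, 0.1539, 0.0266]
orientation: [[0.951, 0.308, 0.002], [0.308, -0.951, -0.008], [-0.0, 0.008, -1.0]]
force: [-0.5, -0.3, -3.6]
gripper_width: 0.692
```

Run:
```python
from h import *
go((.4717,.1498,.018,17.8)); snap('scene','s9.png'); crop('s9.png','s9c.png',300,150,400,250,6); snap('wrist','w9.png'); crop('w9.png','w9c.png',220,80,420,240,4)
```

```text
t 10.75 tcp [0.4733 0.1539 0.0266] yaw 17.94 z [ 0.0022 -0.0077 -1.    ] F [-0.5 -0.3 -3.6] w 0.692
(0.4717, 0.1498, 0.018, 17.8) -> [-2.8  3.4  8.6] 0.002
```

View pics/s9c.png

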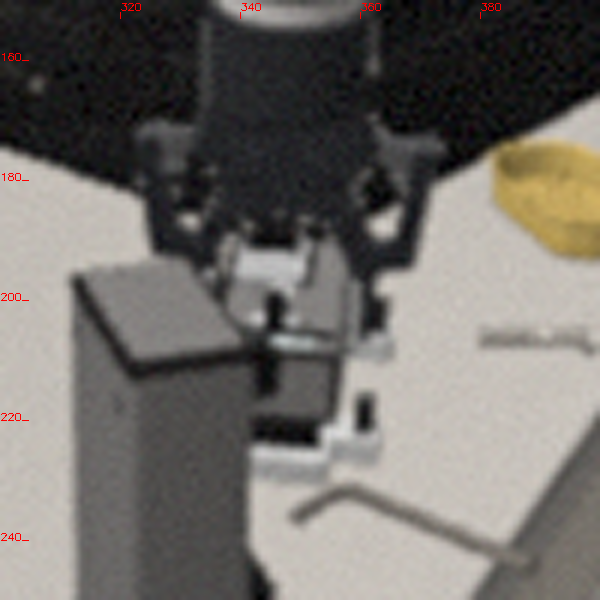

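View pics/w9c.png

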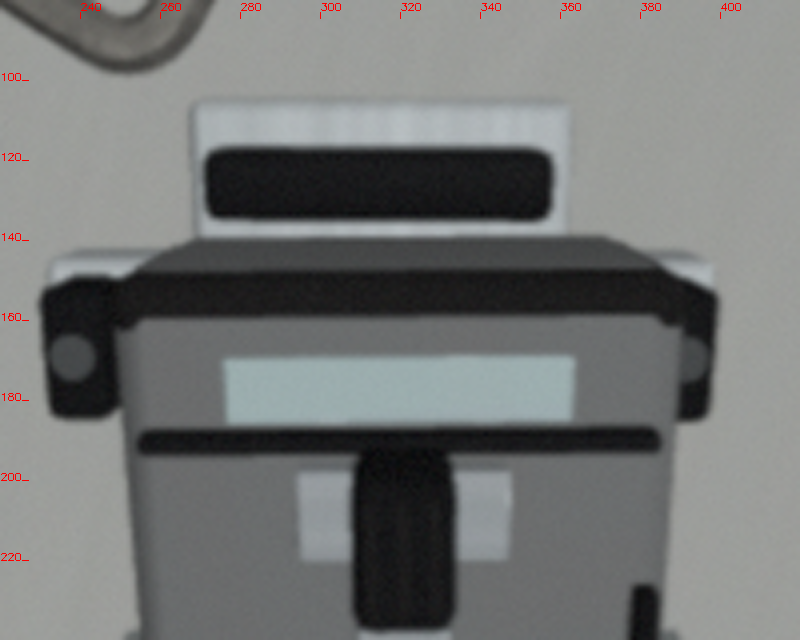

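The sensor sits about 3 mm right of centre (left stop clear, right one overlapped), which agrees with the pose reading. I'll correct that, then lower.

Call:
carry_out([
  [0.7, [-1, 1, 0], 0],
  [0.7, [-3, 3, 0], 0],
  [0.7, [-3, 3, 0], 0],
  [0.7, [-3, 3, 2], 0],
  [0.7, [-3, 3, 3], 0],
  [0.7, [-3, 3, 4], 0],
  [0.7, [-3, 3, 4], 0],
  [0.7, [-3, 3, 4], 0],
])

```text
time_s: 11.52
tcp_pos: [0.4717, 0.1502, 0.023]
orientation: [[0.951, 0.308, 0.003], [0.308, -0.951, -0.007], [0.001, 0.008, -1.0]]
force: [0.3, 0.3, -3.5]
gripper_width: 0.693
```

Run:
```python
from h import *
go((.4717,.1498,.018,17.8)); snap('wrist','w10.png'); crop('w10.png','w10c.png',220,80,420,240,4)
```

```text
t 11.52 tcp [0.4717 0.1502 0.023 ] yaw 17.94 z [ 0.003  -0.0074 -1.    ] F [ 0.3  0.3 -3.5] w 0.693
(0.4717, 0.1498, 0.018, 17.8) -> [-0.2  0.4  5. ] 0.002
```

View pics/w10c.png

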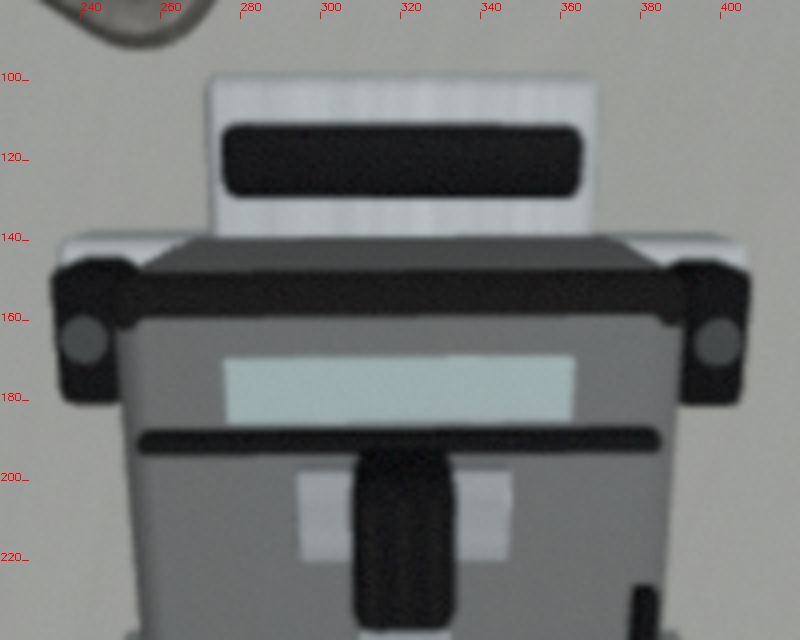

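Now centred between the side stops. Lowering onto the floor.

Call:
carry_out([
  [0.7, [0, 0, 2], 0],
  [0.7, [0, 0, 4], 0],
  [0.7, [0, 0, 5], 0],
  [0.7, [0, 0, 6], 0],
  [0.7, [0, 0, 6], 0],
  [0.7, [0, 0, 6], 0],
  [0.7, [0, 0, 6], 0],
  [0.7, [0, 0, 6], 0],
])

```text
time_s: 12.23
tcp_pos: [0.4721, 0.1504, 0.0201]
orientation: [[0.951, 0.308, 0.005], [0.308, -0.951, -0.01], [0.002, 0.011, -1.0]]
force: [-11.1, -5.9, 41.3]
gripper_width: 0.691
```

Run:
```python
from h import *
go((.4717,.1498,.018,17.8)); snap('wrist','w11.png'); crop('w11.png','w11c.png',220,80,420,240,4)
```

```text
t 12.23 tcp [0.4721 0.1504 0.0201] yaw 17.93 z [ 0.005  -0.0103 -0.9999] F [-11.1  -5.9  41.3] w 0.691
(0.4717, 0.1498, 0.018, 17.8) -> [-0.5  0.4  2.1] 0.002
```

View pics/w11c.png

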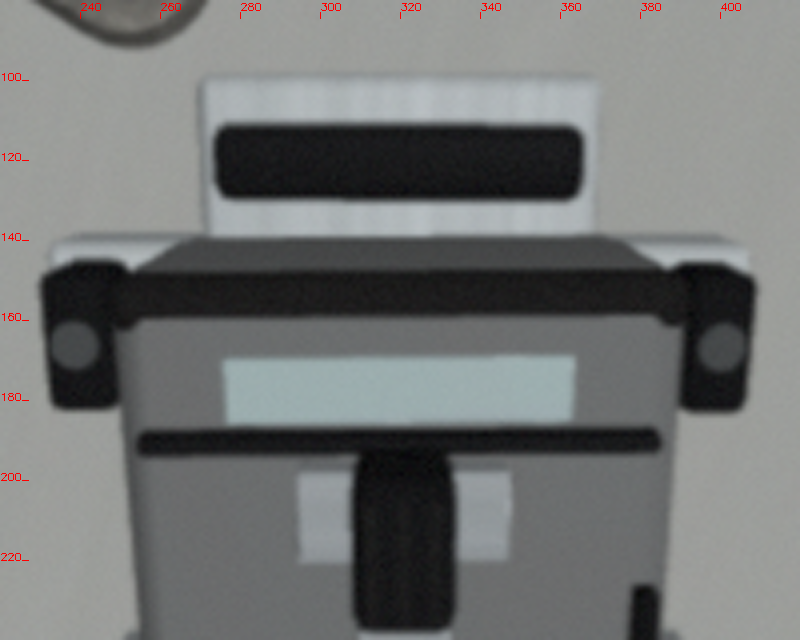

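Firm contact at 41 N, so it's on the floor. I'll ease off, open slowly and rise.

Call:
carry_out([
  [0.7, [0, 0, -1], 0],
  [0.7, [0, 0, -1], 0],
  [0.6, [0, 0, -1], 0],
  [0.4, [0, 0, -1], 0],
  [0.2, [0, 0, -1], 0],
  [0, [0, 0, -1], 0],
  [0, [0, 0, -1], 0],
  [0, [0, 0, -1], 0],
], newtons=20)

```text
time_s: 12.95
tcp_pos: [0.4723, 0.1506, 0.0211]
orientation: [[0.951, 0.308, 0.005], [0.308, -0.951, -0.01], [0.002, 0.011, -1.0]]
force: [1.2, 0.9, 0.3]
gripper_width: 1.001
```

Call:
carry_out([
  [0, [0, 0, -8], 0],
  [0, [0, 0, -25], 0],
  [0, [0, 0, -55], 0],
  [0, [0, 5, -90], 0],
  [0, [0, 20, -125], 0],
  [0, [0, 35, -155], 0],
  [0, [0, 50, -180], 0],
  [0, [0, 50, -180], 0],
])

```text
time_s: 13.62
tcp_pos: [0.4903, 0.1031, 0.2068]
orientation: [[0.953, 0.304, 0.014], [0.304, -0.953, -0.01], [0.01, 0.014, -1.0]]
force: [1.5, -0.4, 0.0]
gripper_width: 0.997
```

Run:
```python
from h import *
go((.4717,.1498,.018,17.8)); c=cal('wrist'); np.save('w12.npy',np.array(c,dtype=object));snap('wrist','w12.png'); crop('w12.png','w12c.png',260,60,380,220,5)
```

```text
t 13.62 tcp [0.4903 0.1031 0.2068] yaw 17.71 z [ 0.0135 -0.0103 -0.9999] F [ 1.5 -0.4  0. ] w 0.997
(0.4717, 0.1498, 0.018, 17.8) -> [ -5.3 -52.8 188.1] -0.001
```

View pics/w12.png

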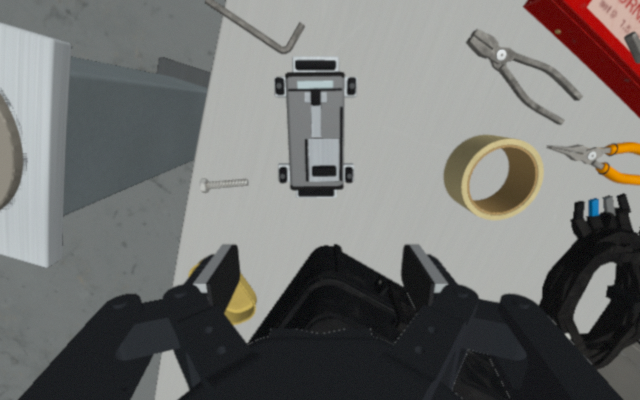

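View pics/w12c.png

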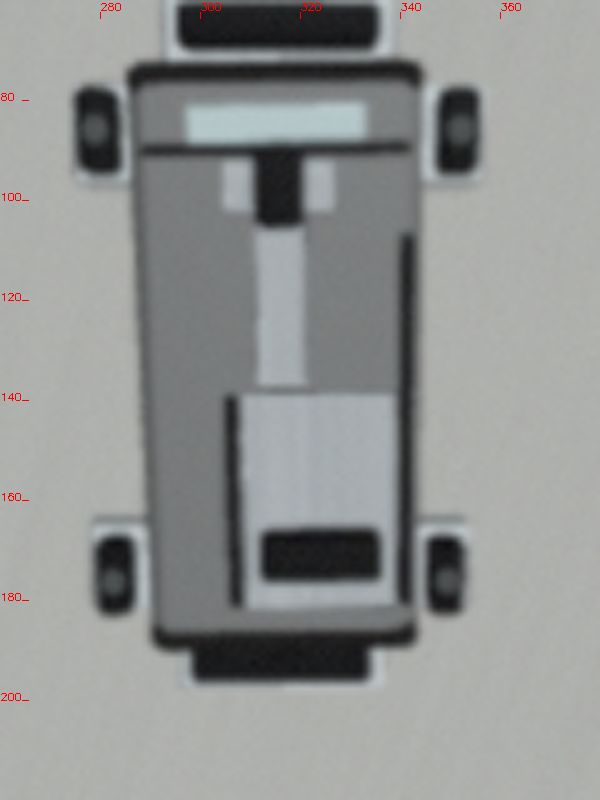

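The sensor lies face up, between all six stops, lock on and shutter shut. I'll measure its pose and the grips' positions.

Run:
```python
from h import *
c=[np.array(a,float) for a in np.load('w12.npy',allow_pickle=True)]
s=lambda L:[(x/5+260-.1,y/5+60-.1) for x,y in L]
P=onz(c,s([(129,64),(421,64),(415,646),(153,646)]),.050); m=P.mean(0)
d=P[0]+P[1]-P[2]-P[3]; print(m,np.degrees(np.arctan2(d[1],d[0]))-90,[np.linalg.norm(P[i]-P[i-1]).round(4) for i in range(4)])
C=onz(c,s([(94,130),(458,130),(447,574),(114,581)]),.028); print('cradle',C.mean(0))
L=onz(c,s([(279,190)]),.0665);S=onz(c,s([(321,556)]),.0665);print(L,S)
a=np.radians(17.8); ex=np.array([np.cos(a),np.sin(a),0]); ez=np.array([-np.sin(a),np.cos(a),0])
for q in (m,L[0],S[0]): print('sensor y,z rel mid', -(q-m)@ex,(q-m)@ez+.062)
q=C.mean(0); print('rel cradle',(m-q)@ex,(m-q)@ez)
```

```text
[0.47185754 0.14953903 0.05      ] 18.324734004874315 [np.float64(0.1201), np.float64(0.0579), np.float64(0.1203), np.float64(0.0584)]
cradle [0.47151624 0.14929062 0.028     ]
[[0.46107377 0.18356031 0.0665    ]] [[0.49079672 0.1177799  0.0665    ]]
sensor y,z rel mid 0.0 0.062
sensor y,z rel mid -0.00013260089785506116 0.09768921396929736
sensor y,z rel mid -0.008323931696158793 0.025971581636462945
rel cradle 0.00040089952472824287 0.0001321820901247568
```

Placement is within 0.5 mm of the cradle's centre, at yaw 18°. The lock reads about 2 mm and the shutter is shut. Next: take the lock block between the pads and slide it towards sensor +y (tool -x).

Run:
```python
from h import *
go((.4604,.1847,.11,17.9),(.4604,.1847,.056,17.9))
```

```text
t 13.67 tcp [0.4888 0.1038 0.2046] yaw 17.75 z [ 0.0108 -0.0102 -0.9999] F [ 0.  -0.3 -1.1] w 1.005
(0.4604, 0.1847, 0.11, 17.9) -> [ -3.  -86.9  93.4] -0.003
(0.4604, 0.1847, 0.056, 17.9) -> [ -3.4 -87.6 147.4] -0.003
```

Call:
carry_out([
  [0.3, [-1, -25, 15], 0],
  [0.6, [-2, -50, 35], 0],
  [0.6, [-3, -72, 55], 0],
  [0.6, [-3, -84, 75], 0],
  [0.6, [-3, -87, 90], 0],
  [0.6, [-3, -87, 95], 0],
  [0.6, [-3, -87, 95], 0],
  [0.6, [-3, -87, 95], 0],
])

```text
time_s: 14.33
tcp_pos: [0.4602, 0.1847, 0.1084]
orientation: [[0.952, 0.305, 0.01], [0.305, -0.952, -0.01], [0.006, 0.013, -1.0]]
force: [1.1, 0.4, 0.8]
gripper_width: 0.4
```

Run:
```python
from h import *
go((.4604,.1847,.09,17.9),(.4604,.1847,.056,17.9));snap('wrist','w13.png')
```

```text
t 14.33 tcp [0.4602 0.1847 0.1084] yaw 17.75 z [ 0.01   -0.0104 -0.9999] F [1.1 0.4 0.8] w 0.4
(0.4604, 0.1847, 0.09, 17.9) -> [ 0.1 -0.2 18.4] -0.003
(0.4604, 0.1847, 0.056, 17.9) -> [-0.2 -0.7 52.3] -0.003
```

View pics/w13.png

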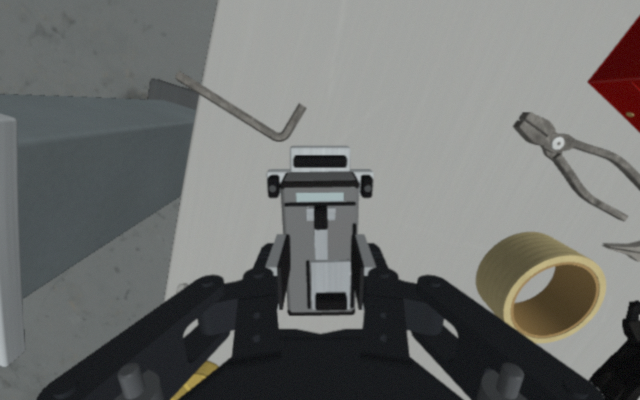

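Fingers are centred (320) on the block (321). Descending.

Call:
carry_out([
  [0.6, [0, 0, 12], 0],
  [0.6, [0, 0, 24], 0],
  [0.6, [0, -1, 35], 0],
  [0.6, [0, -1, 43], 0],
  [0.6, [0, -1, 49], 0],
  [0.6, [0, -1, 51], 0],
  [0.6, [0, -1, 51], 0],
  [0.6, [0, -1, 51], 0],
])

```text
time_s: 15.05
tcp_pos: [0.4611, 0.1853, 0.0579]
orientation: [[0.952, 0.304, 0.011], [0.305, -0.952, -0.01], [0.008, 0.013, -1.0]]
force: [-0.2, 0.1, 0.7]
gripper_width: 0.398
```

Run:
```python
from h import *
go((.4604,.1847,.056,17.9));snap('wrist','w14.png')
```

```text
t 15.05 tcp [0.4611 0.1853 0.0579] yaw 17.73 z [ 0.0112 -0.0099 -0.9999] F [-0.2  0.1  0.7] w 0.398
(0.4604, 0.1847, 0.056, 17.9) -> [-0.9  0.4  1.9] -0.003
```

View pics/w14.png

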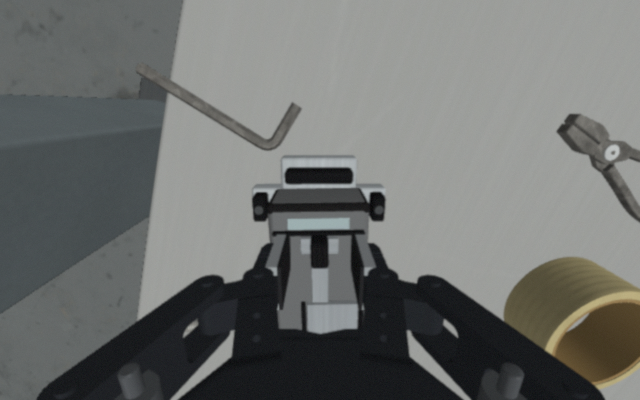

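Call:
carry_out([
  [0.7, [-1, 0, 1], 0],
  [0.8, [-1, 0, 1], 0],
  [0.9, [-1, 0, 1], 0],
  [0.95, [-1, 0, 1], 0],
  [0.95, [-1, 0, 1], 0],
  [0.95, [-1, 0, 1], 0],
  [0.95, [-1, 0, 1], 0],
  [0.95, [-1, 0, 1], 0],
], newtons=25)

```text
time_s: 15.77
tcp_pos: [0.4605, 0.1851, 0.0574]
orientation: [[0.952, 0.304, 0.012], [0.304, -0.952, -0.01], [0.009, 0.013, -1.0]]
force: [-0.9, 0.0, 6.4]
gripper_width: 0.105
```

Run:
```python
from h import *
go((.4604,.1847,.056,17.9))
```

```text
t 15.77 tcp [0.4605 0.1851 0.0574] yaw 17.73 z [ 0.0121 -0.0099 -0.9999] F [-0.9  0.   6.4] w 0.105
(0.4604, 0.1847, 0.056, 17.9) -> [-0.2  0.3  1.4] -0.003
```

The block is held (about 9-10 mm opening). Sliding towards tool -x.

Call:
carry_out([
  [0.95, [-2, 0, 0], 0],
  [0.95, [-4, 0, 0], 0],
  [0.95, [-7, 0, 0], 0],
  [0.95, [-10, 0, 0], 0],
  [0.95, [-13, 0, 0], 0],
  [0.95, [-15, 0, 0], 0],
  [0.95, [-17, 0, 0], 0],
  [0.95, [-17, 0, 0], 0],
])

```text
time_s: 16.43
tcp_pos: [0.444, 0.1797, 0.0574]
orientation: [[0.952, 0.304, 0.012], [0.305, -0.952, -0.01], [0.008, 0.014, -1.0]]
force: [2.1, -0.8, 4.7]
gripper_width: 0.109
```

Run:
```python
from h import *
go((.4604,.1847,.056,17.9));snap('wrist','w15.png')
crop('w15.png','w15c.png',230,140,430,300,4)
```

```text
t 16.43 tcp [0.444  0.1797 0.0574] yaw 17.73 z [ 0.0121 -0.0103 -0.9999] F [ 2.1 -0.8  4.7] w 0.109
(0.4604, 0.1847, 0.056, 17.9) -> [17.1  0.2  1.6] -0.003
```

View pics/w15c.png

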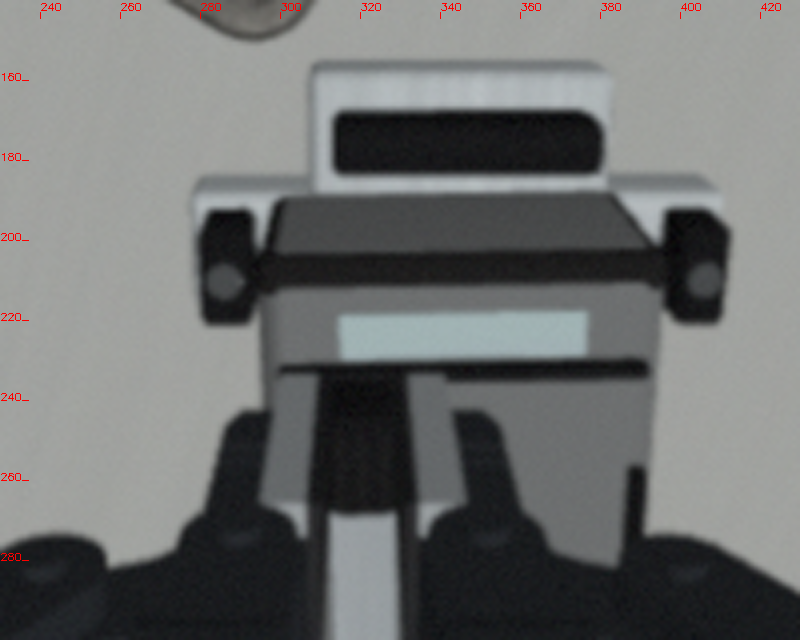

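The lock has moved about 15-17 mm with the sensor almost still. I'll continue gently to the stop.

Call:
carry_out([
  [0.95, [-1, 0, 0], 0],
  [0.95, [-2, 0, 0], 0],
  [0.95, [-3, 0, 0], 0],
  [0.95, [-3.5, 0, 0], 0],
  [0.95, [-4, 0, 0], 0],
  [0.95, [-4.5, 0, 0], 0],
  [0.95, [-4.5, 0, 0], 0],
  [0.95, [-4.5, 0, 0], 0],
])

```text
time_s: 17.15
tcp_pos: [0.44, 0.1785, 0.0575]
orientation: [[0.953, 0.304, 0.012], [0.304, -0.952, -0.01], [0.009, 0.013, -1.0]]
force: [3.2, 0.2, 3.7]
gripper_width: 0.11
```

Run:
```python
from h import *
go((.4604,.1847,.056,17.9));snap('wrist','w16.png')
crop('w16.png','w16c.png',230,140,430,300,4)
```

```text
t 17.15 tcp [0.44   0.1785 0.0575] yaw 17.72 z [ 0.0124 -0.0101 -0.9999] F [3.2 0.2 3.7] w 0.11
(0.4604, 0.1847, 0.056, 17.9) -> [21.3  0.3  1.7] -0.003
```

View pics/w16c.png

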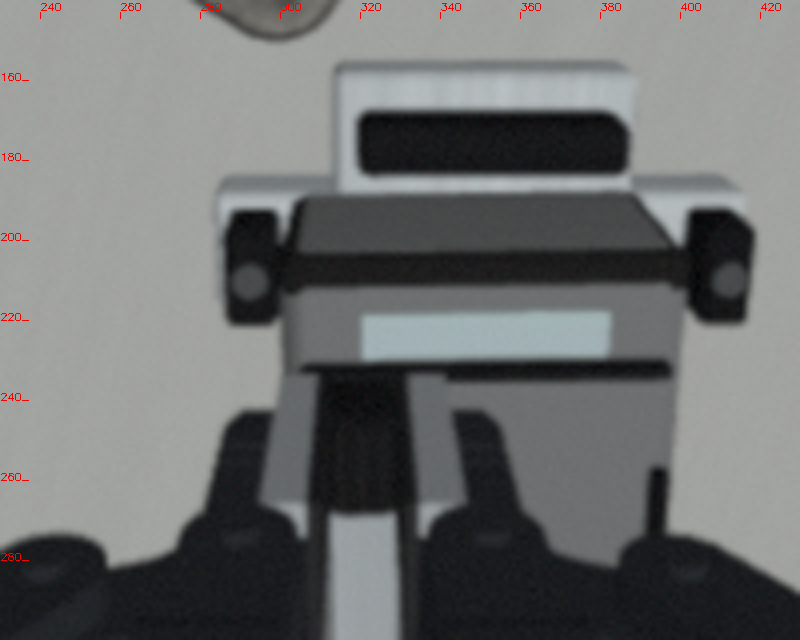

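Another 4 mm of relative slide. I'll nudge a little further to confirm the stop.

Call:
carry_out([
  [0.95, [-1, 0, 0], 0],
  [0.95, [-1.5, 0, 0], 0],
  [0.95, [-2, 0, 0], 0],
  [0.95, [-2, 0, 0], 0],
  [0.95, [-2, 0, 0], 0],
  [0.95, [-2, 0, 0], 0],
  [0.95, [-2, 0, 0], 0],
  [0.95, [-2, 0, 0], 0],
])

```text
time_s: 17.87
tcp_pos: [0.4383, 0.1781, 0.0575]
orientation: [[0.952, 0.304, 0.013], [0.305, -0.952, -0.01], [0.009, 0.013, -1.0]]
force: [4.4, 1.8, 1.8]
gripper_width: 0.109
```

Run:
```python
from h import *
go((.4604,.1847,.056,17.9));snap('wrist','w17.png')
crop('w17.png','w17c.png',230,140,430,300,4)
```

```text
t 17.87 tcp [0.4383 0.1781 0.0575] yaw 17.73 z [ 0.0126 -0.0098 -0.9999] F [4.4 1.8 1.8] w 0.109
(0.4604, 0.1847, 0.056, 17.9) -> [23.1  0.4  1.7] -0.003
```

View pics/w17c.png

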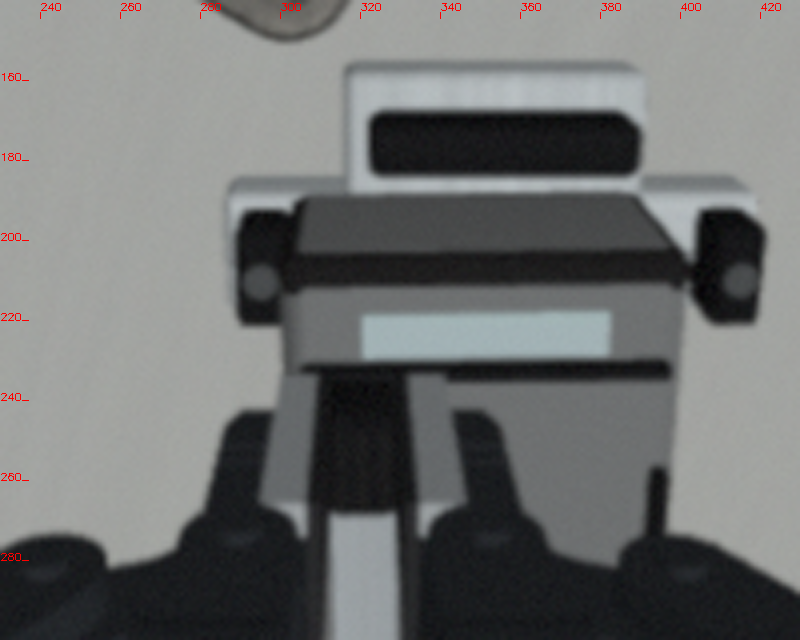

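The display no longer moves relative to the lock block, so the lock is at its stop. The whole sensor shifted by just under 2 mm. Release and rise.

Call:
carry_out([
  [0.8, [0, 0, 0], 0],
  [0.6, [0, 0, 0], 0],
  [0.5, [0, 0, 0], 0],
  [0.5, [0, 0, -8], 0],
  [0.5, [0, 0, -30], 0],
  [0.5, [10, 20, -60], 0],
  [0.5, [15, 50, -90], 0],
  [0.5, [20, 80, -120], 0],
])

```text
time_s: 18.58
tcp_pos: [0.4787, 0.1105, 0.1788]
orientation: [[0.952, 0.307, 0.011], [0.308, -0.951, -0.009], [0.008, 0.012, -1.0]]
force: [0.5, 0.2, 0.8]
gripper_width: 0.498
```

Call:
carry_out([
  [0.5, [2, 10, -15], 0],
  [0.5, [3, 20, -20], 0],
  [0.5, [3, 20, -25], 0],
  [0.5, [3, 20, -25], 0],
  [0.5, [3, 20, -25], 0],
  [0.5, [3, 20, -25], 0],
  [0.5, [3, 20, -25], 0],
  [0.5, [3, 20, -25], 0],
])

```text
time_s: 19.25
tcp_pos: [0.4868, 0.0933, 0.2035]
orientation: [[0.951, 0.309, 0.01], [0.309, -0.951, -0.009], [0.007, 0.012, -1.0]]
force: [-1.2, 0.1, 0.2]
gripper_width: 0.498
```

Run:
```python
from h import *
go((.4604,.1847,.056,17.9)); c=cal('wrist'); np.save('w18.npy',np.array(c,dtype=object));snap('wrist','w18.png'); crop('w18.png','w18c.png',250,50,390,210,5)
```

```text
t 19.25 tcp [0.4868 0.0933 0.2035] yaw 17.99 z [ 0.0099 -0.0092 -0.9999] F [-1.2  0.1  0.2] w 0.498
(0.4604, 0.1847, 0.056, 17.9) -> [  2.1 -96.8 146.4] 0.002
```

View pics/w18c.png

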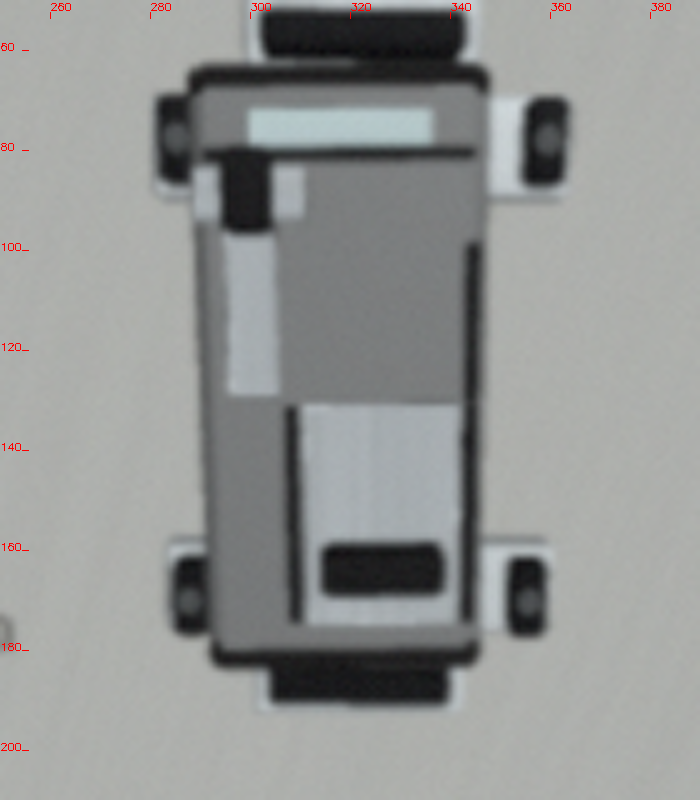

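The lock block is at (299,87), clear of the shutter, and the sensor has drifted towards the left stops. I'll measure.

Run:
```python
from h import *
c=[np.array(a,float) for a in np.load('w18.npy',allow_pickle=True)]
s=lambda L:[(x/5+250-.1,y/5+50-.1) for x,y in L]
P=onz(c,s([(189,66),(488,66),(479,667),(212,667)]),.050); m=P.mean(0)
d=P[0]+P[1]-P[2]-P[3]; yaw=np.degrees(np.arctan2(d[1],d[0]))-90;print(m,yaw,[np.linalg.norm(P[i]-P[i-1]).round(4) for i in range(4)])
C=onz(c,s([(175,140),(546,140),(527,598),(189,598)]),.028); print('cradle',C.mean(0))
L=onz(c,s([(246,193)]),.0665);S=onz(c,s([(382,570)]),.0665);print(L,S)
a=np.radians(yaw); ex=np.array([np.cos(a),np.sin(a),0]); ez=np.array([-np.sin(a),np.cos(a),0])
for q in (m,L[0],S[0]): print('sensor y,z rel mid', -(q-m)@ex,(q-m)@ez+.062)
q=C.mean(0); print('rel cradle',(m-q)@ex,(m-q)@ez)
g=S[0]; t=g; go((*t[:2],.10,yaw),(*t[:2],.056,yaw))
```

```text
[0.46760104 0.14820127 0.05      ] 18.53522065319717 [np.float64(0.1209), np.float64(0.0582), np.float64(0.1211), np.float64(0.0585)]
cradle [0.47132095 0.14911755 0.028     ]
[[0.43933024 0.17687914 0.0665    ]] [[0.48622124 0.11654794 0.0665    ]]
sensor y,z rel mid 0.0 0.062
sensor y,z rel mid 0.017688011782705057 0.09817724540374692
sensor y,z rel mid -0.007592139869112175 0.02606945783017458
rel cradle -0.0038182215547227748 0.00031376107018522386
t 19.3 tcp [0.487  0.0932 0.2036] yaw 17.98 z [ 0.0101 -0.0092 -0.9999] F [ 0.1 -0.  -0.7] w 0.499
(np.float64(0.4862212354587505), np.float64(0.11654794496236967), 0.1, np.float64(18.53522065319717)) -> [  5.8 -23.7 103.4] -0.01
(np.float64(0.4862212354587505), np.float64(0.11654794496236967), 0.056, np.float64(18.53522065319717)) -> [  5.5 -24.2 147.4] -0.01
```

Lock ≈ 19.7 mm, shutter shut, sensor offset -3.8 mm / 0.3 mm (within 8 mm). Now the shutter: take its bar by its ends (26 mm) and slide towards tool -y.

Call:
carry_out([
  [0.5, [3, -12, 20], 0],
  [0.5, [5, -22, 45], 0],
  [0.5, [6, -24, 70], -0.01],
  [0.5, [6, -24, 95], -0.01],
  [0.5, [6, -24, 115], -0.01],
  [0.5, [6, -24, 130], -0.01],
  [0.5, [6, -24, 135], -0.01],
  [0.5, [6, -24, 135], -0.01],
])

```text
time_s: 19.97
tcp_pos: [0.4856, 0.1166, 0.0672]
orientation: [[0.948, 0.319, 0.007], [0.319, -0.948, -0.009], [0.004, 0.011, -1.0]]
force: [-0.7, -0.1, 0.3]
gripper_width: 0.497
```

Run:
```python
from h import *
go((.4866,.116,.056,18.5));snap('wrist','w19.png')
```

```text
t 19.97 tcp [0.4856 0.1166 0.0672] yaw 18.59 z [ 0.0073 -0.0095 -0.9999] F [-0.7 -0.1  0.3] w 0.497
(0.4866, 0.116, 0.056, 18.5) -> [ 0.7  0.8 11.2] 0.002
```

View pics/w19.png

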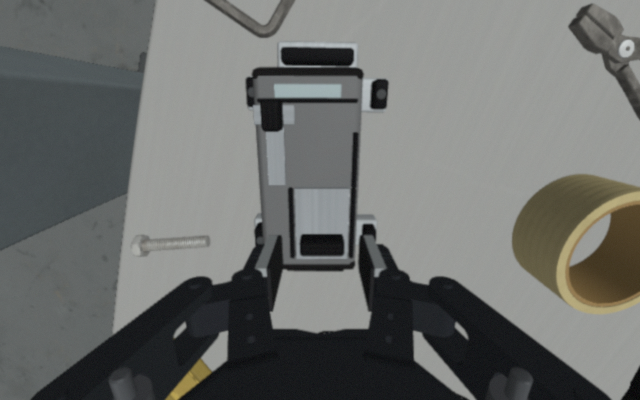

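The bar (320,244) lies between the pads. Descending and closing.

Call:
carry_out([
  [0.5, [1, 0, 5], 0],
  [0.5, [1, 1, 9], 0],
  [0.5, [1, 1, 10], 0],
  [0.5, [1, 1, 10], 0],
  [0.6, [1, 1, 10], 0],
  [0.75, [1, 1, 10], 0],
  [0.8, [1, 1, 10], 0],
  [0.8, [1, 1, 10], 0],
], newtons=25)

```text
time_s: 20.68
tcp_pos: [0.4878, 0.1162, 0.0586]
orientation: [[0.948, 0.319, 0.009], [0.319, -0.948, -0.009], [0.006, 0.012, -1.0]]
force: [-0.2, -0.9, 3.9]
gripper_width: 0.289
```

Run:
```python
from h import *
go((.4866,.116,.056,18.5));snap('wrist','w20.png')
```

```text
t 20.68 tcp [0.4878 0.1162 0.0586] yaw 18.58 z [ 0.0094 -0.0093 -0.9999] F [-0.2 -0.9  3.9] w 0.289
(0.4866, 0.116, 0.056, 18.5) -> [-1.2 -0.3  2.6] 0.001
```

View pics/w20.png

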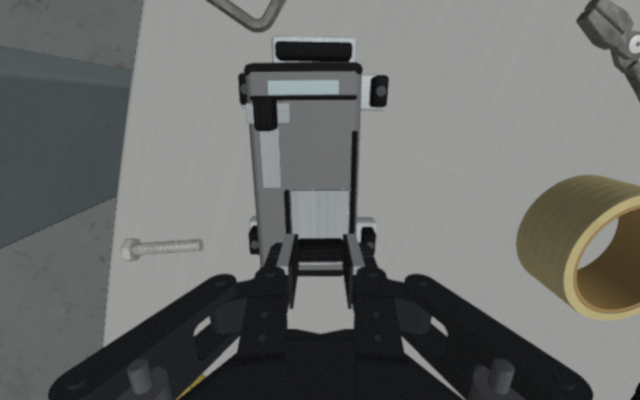

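Bar held (24.6 mm reading for 26 mm). Sliding it open.

Call:
carry_out([
  [0.8, [0, -3, 0], 0],
  [0.8, [0, -7, 0], 0],
  [0.8, [0, -11, 0], 0],
  [0.8, [0, -15, 0], 0],
  [0.8, [0, -19, 0], 0],
  [0.8, [0, -23, 0], 0],
  [0.8, [0, -26, 0], 0],
  [0.8, [0, -27, 0], 0],
])

```text
time_s: 21.4
tcp_pos: [0.4788, 0.1426, 0.0585]
orientation: [[0.948, 0.32, 0.009], [0.32, -0.947, -0.01], [0.006, 0.012, -1.0]]
force: [-1.0, -3.7, 8.4]
gripper_width: 0.291
```

Run:
```python
from h import *
go((.4866,.116,.056,18.5));snap('wrist','w21.png')
```

```text
t 21.4 tcp [0.4788 0.1426 0.0585] yaw 18.64 z [ 0.0094 -0.0096 -0.9999] F [-1.  -3.7  8.4] w 0.291
(0.4866, 0.116, 0.056, 18.5) -> [-1.1 27.6  2.8] 0.002
```

View pics/w21.png

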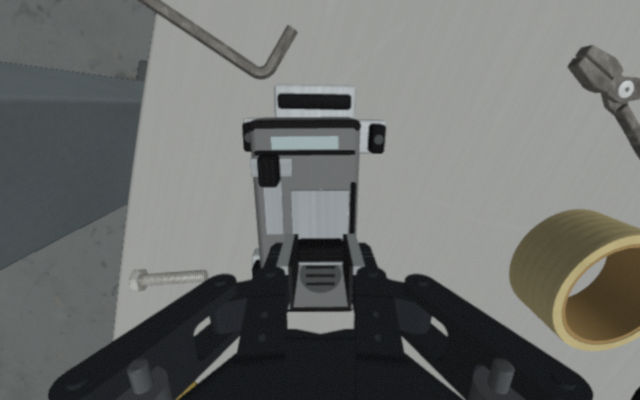

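The grille is appearing and the sensor is staying put. I'll continue to the stop.

Call:
carry_out([
  [0.8, [0, -1, 0], 0],
  [0.8, [0, -2, 0], 0],
  [0.8, [0, -3, 0], 0],
  [0.8, [0, -4, 0], 0],
  [0.8, [0, -5, 0], 0],
  [0.8, [0, -6, 0], 0],
  [0.8, [0, -6, 0], 0],
  [0.8, [0, -6, 0], 0],
])

```text
time_s: 22.12
tcp_pos: [0.4773, 0.1477, 0.0586]
orientation: [[0.948, 0.319, 0.01], [0.319, -0.948, -0.011], [0.006, 0.013, -1.0]]
force: [-0.6, -4.0, 5.7]
gripper_width: 0.292
```

Run:
```python
from h import *
go((.4866,.116,.056,18.5));snap('wrist','w22.png')
```

```text
t 22.12 tcp [0.4773 0.1477 0.0586] yaw 18.61 z [ 0.0099 -0.0105 -0.9999] F [-0.6 -4.   5.7] w 0.292
(0.4866, 0.116, 0.056, 18.5) -> [-1.3 32.9  3. ] 0.002
```

View pics/w22.png

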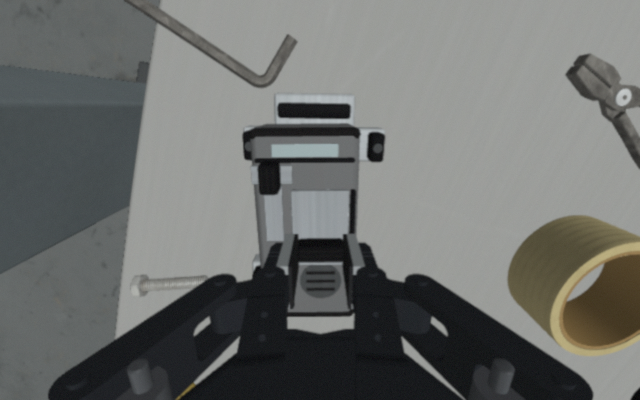

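Call:
carry_out([
  [0.8, [0, -1, 0], 0],
  [0.8, [0, -2, 0], 0],
  [0.8, [0, -3, 0], 0],
  [0.8, [0, -3, 0], 0],
  [0.8, [0, -3, 0], 0],
  [0.8, [0, -3, 0], 0],
  [0.8, [0, -3, 0], 0],
  [0.8, [0, -3, 0], 0],
])

```text
time_s: 22.83
tcp_pos: [0.4767, 0.1505, 0.0586]
orientation: [[0.948, 0.319, 0.01], [0.319, -0.948, -0.01], [0.006, 0.013, -1.0]]
force: [1.5, -4.3, 3.5]
gripper_width: 0.293
```

Run:
```python
from h import *
go((.4866,.116,.056,18.5));snap('wrist','w23.png')
a=cv2.imread('pics/w22.png')[80:320,230:400];b=cv2.imread('pics/w23.png')[80:320,230:400]
cv2.imwrite('pics/w23c.png',cv2.resize(np.hstack([a,b]),None,fx=2.3,fy=2.3,interpolation=cv2.INTER_CUBIC))
```

```text
t 22.83 tcp [0.4767 0.1505 0.0586] yaw 18.6 z [ 0.0103 -0.0104 -0.9999] F [ 1.5 -4.3  3.5] w 0.293
(0.4866, 0.116, 0.056, 18.5) -> [-1.6 35.8  3.1] 0.002
```

View pics/w23c.png

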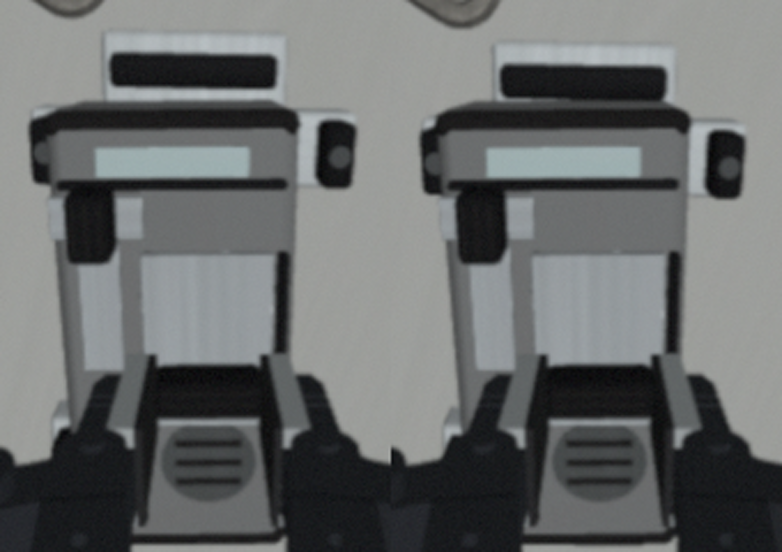

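Between the two pictures the display and bar kept the same spacing while the cradle moved, so the shutter is at its stop. Release and retreat.

Call:
carry_out([
  [0.7, [0, 0, 0], 0],
  [0.5, [0, 0, 0], 0],
  [0.5, [0, 0, 0], 0],
  [0.5, [0, 0, -10], 0],
  [0.5, [0, 5, -35], 0],
  [0.5, [0, 20, -70], 0],
  [0.5, [5, 40, -110], 0],
  [0.5, [10, 55, -145], 0],
])

```text
time_s: 23.55
tcp_pos: [0.501, 0.1033, 0.206]
orientation: [[0.947, 0.321, 0.009], [0.321, -0.947, -0.01], [0.005, 0.012, -1.0]]
force: [1.7, -1.3, -0.8]
gripper_width: 0.498
```

Call:
carry_out([
  [0.5, [0, 0, 0], 0],
  [0.5, [0, 0, 0], 0],
  [0.5, [0, 0, 0], 0],
  [0.5, [0, 0, 0], 0],
  [0.5, [0, 0, 0], 0],
  [0.5, [0, 0, 0], 0],
  [0.5, [0, 0, 0], 0],
  [0.5, [0, 0, 0], 0],
])

```text
time_s: 24.22
tcp_pos: [0.5006, 0.1036, 0.2055]
orientation: [[0.947, 0.322, 0.007], [0.322, -0.947, -0.009], [0.004, 0.011, -1.0]]
force: [-0.0, -0.4, 0.1]
gripper_width: 0.504
```

Run:
```python
from h import *
go((.4604,.1847,.056,17.9)); c=cal('wrist'); np.save('w24.npy',np.array(c,dtype=object));snap('wrist','w24.png'); crop('w24.png','w24c.png',250,50,390,210,5)
```

```text
t 24.22 tcp [0.5006 0.1036 0.2055] yaw 18.79 z [ 0.0074 -0.0094 -0.9999] F [-0.  -0.4  0.1] w 0.504
(0.4604, 0.1847, 0.056, 17.9) -> [-12.5 -91.4 148.4] 0.015
```

View pics/w24.png

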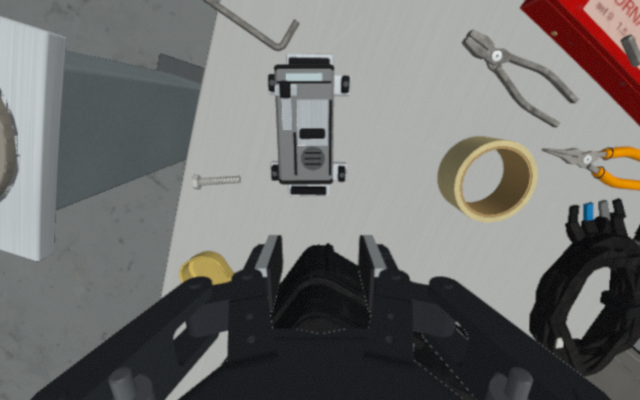

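View pics/w24c.png

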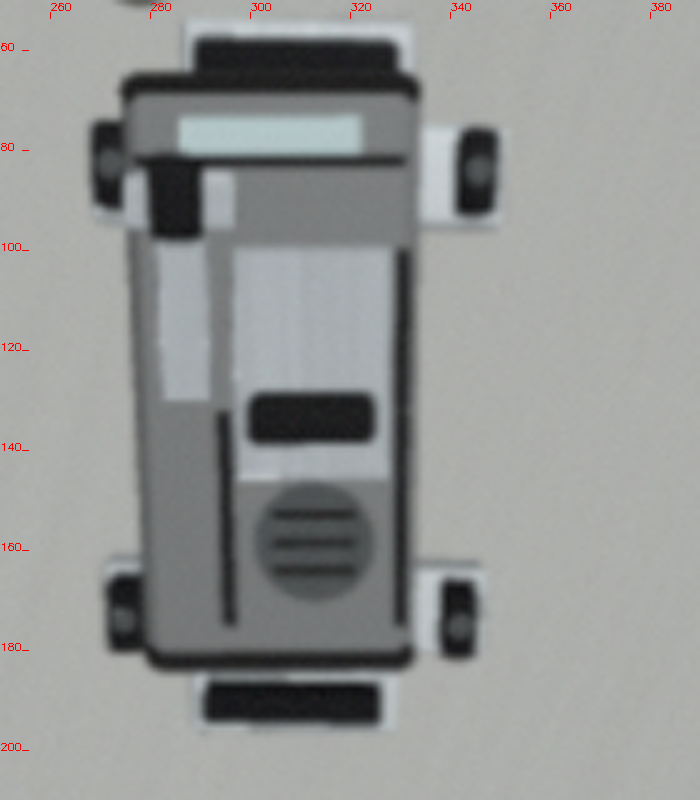

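Run:
```python
from h import *
c=[np.array(a,float) for a in np.load('w24.npy',allow_pickle=True)]
s=lambda L:[(x/5+250-.1,y/5+50-.1) for x,y in L]
P=onz(c,s([(123,75),(419,75),(413,670),(147,670)]),.050); m=P.mean(0)
d=P[0]+P[1]-P[2]-P[3]; yaw=np.degrees(np.arctan2(d[1],d[0]))-90;print(m,yaw,[np.linalg.norm(P[i]-P[i-1]).round(4) for i in range(4)])
C=onz(c,s([(109,166),(477,170),(458,618),(124,613)]),.028); q=C.mean(0)
L=onz(c,s([(177,200)]),.0665);S=onz(c,s([(311,418)]),.0665)
a=np.radians(yaw); ex=np.array([np.cos(a),np.sin(a),0]); ez=np.array([-np.sin(a),np.cos(a),0])
for g in (L[0],S[0]): print('sensor y,z', -(g-m)@ex,(g-m)@ez+.062)
print('rel cradle',(m-q)@ex,(m-q)@ez)
```

```text
[0.46755381 0.15255366 0.05      ] 18.75885788569903 [np.float64(0.1209), np.float64(0.0581), np.float64(0.1209), np.float64(0.0587)]
sensor y,z 0.017370257522109515 0.09817043292703956
sensor y,z -0.007696907105831011 0.05746667521412574
rel cradle -0.0025720914762944673 0.004004009142488527
```

Lock ≈ 19.4 mm (16.5 mm needed), shutter ≈ 31.4 mm after allowing for the 1 mm bias read when shut (29 mm needed), sensor offset (-2.6, +4.0) mm. The arm is clear and the fingers are free.

Run:
```python
from h import *
print(bot.hand_in())
```

```text
the job is handed in; nothing more can be done
None
```

The sensor is lying face up in the cradle, released, with its lock off and its shutter fully open, and I handed the job in at about 24 s. No verdict was reported.

**What I did**
- I picked the middle-sized sensor by measuring its top.
- I tipped it onto its back on clear worktop by letting it pivot between lightly gripping pads.
- I took hold of it again at mid length, laid it in the cradle and let go.
- I then slid the lock to its stop, and after that the shutter to its stop, holding each by its block.

**Last checks, from the wrist picture**

| Check | Measured | Needed |
|---|---|---|
| Lock | about 19.4 mm | at least 16.5 mm |
| Shutter | about 31.4 mm | at least 29 mm |
| Sensor middle from cradle middle | -2.6 mm and +4.0 mm | within 8 mm on each axis |

- **Level and seating:** The tilt and the height of the sensor's middle were not measured. I judged them by eye from the pictures.
- **Bystanders:** I kept the fingers clear of them and saw none out of place, but I did not measure their positions at the end.
- **Shutter reading:** The raw shutter reading was about 1 mm higher. I took that off because the same method read 1 mm too high with the shutter shut.
- **Cradle contact:** Setting the sensor on the cradle floor briefly gave 41 N at the wrist, pressed through the fingers. I eased off straight away.
- **Drift:** The sensor moved about 4 mm sideways while I slid the lock and about 4 mm lengthwise while I opened the shutter.

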